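# Heft the sealed canisters and sort the steel hubs from the nylon one

### The arm

A 6-joint arm with a two-finger parallel gripper is mounted at the origin on a cart in front of the work surface, level with it; the furniture and walls round the work are solid. World frame = base frame: x ahead of the robot, y to its left, z up, the work surface at z = 0. Lengths are in mm, angles in rad, forces in N, time in s.
With the tool pointing down it reaches from about 350 to 875 mm from the base axis. Payload 4.2 kg.
Tool frame: the origin (TCP) lies midway between the tips of the shut fingers; the grasp point (between the pads) lies 19 mm behind it; z points along the fingers, y is the direction in which the jaws open and shut (so a half turn about z gives the same grasp; the last joint's range is limited). The gripper opens to 85 mm and grips with 20 to 120 N. Pads are 22 mm wide; open, the fingers measure 114 mm over their backs; the gripper's body (76 mm by 85 mm) begins 54 mm behind the grasp point. The pads swing forward as they close: fully open they stand 13 mm farther back than shut.
Start: joints at [-1.078, 0.385, 0.008, 0, -1.194, -0.259], TCP at [144.815, -607.97, 197.412] pointing down, gripper open.
Joint ranges: [-3.14, 3.14], [-1.21, 2.06], [-1.07, 1.41], [-3.16, 2.05], [-2.99, -0.16], [-3.1, 3.1]. Speed limits (rad/s): [2.79, 2.79, 3.14, 3.14, 3.14, 3.14].

### API

Orientations are given as a unit quaternion [x, y, z, w].
In Python, from bench import arm, eyes, nets gives the robot as it stands.
- The arm moves only by the tool jog_arm, never from a script. Its argument "rows" is a list of rows, each a list of 3 entries, a list of its own where there are three numbers: the shift along the tool's x, y, z in cm, then the turn, a rotation vector about the tool's x, y, z in degrees, then the finger opening in cm, from 0 to 8.54. In form: [[[x, y, z], [ax, ay, az], jaw], ...]. A call has 1 to 10 rows; each row shifts and turns the commanded pose from where the row before left it, along the tool's axes as they then stand; what a row does not reach is not made up. A row lasts 1/8 s, in which the tool goes at most 62.5 mm and 10.7 degrees, less where a joint would pass 70% of its speed; a pose out of reach is approached as far as the arm can. A call with a gripper value outside its range is refused whole. The fingers move at their own pace and stop on an object; the grip force is fixed at half the most. Time passes only in rows, so rows that do not move let the fingers close. It gives the time, the measured TCP pose, the force and the opening at its end, in the units of the state.
- arm.read_state(): the state, without advancing time (a new reading comes with each control period).
- eyes.get_image(name): name is "side" or "top"; returns the picture (480x640x3 uint8, red, green, blue); there is no depth.
- eyes.camera_model(name): a dict with "K" (3x3 intrinsics, pixels), "rvec" (rotation vector, rad) and "tvec" (3), from world to camera coordinates, as OpenCV has them. Camera axes: x right, y down, z forward; pixel columns grow to the right and rows downward; lengths in mm; the calibration is good to about 2 mm. A picture is of the moment at which its call begins. camera_model takes no time and is no camera call.
- arm.job_done(): hands the job in, once; it reports no verdict.
Trained networks look in the newest picture that a camera, given by its name, has taken for a name from the list of things; names that differ only in an ending like _2 or _b are one class to them, and where a whole thing is asked for, a point or a joint stands for the part that bears it (a point fixed in the world has none). Each returns a list of dicts, best first, with "conf" (0 to 1); they miss things now and then, are a little off and sometimes report something else, mostly with a low value. They report only what shows in the picture. A call takes as long as a camera call. They do not tell look-alikes from the thing itself.
- nets.boxes_of(camera, name): "position" ([column, row] as shares, 0 to 1, of the picture: columns of its width, rows of its height, amid what is visible of it).
The state is a dict: "clock": time; "joints": joint angles; "joint_vel": joint speeds; "joint_efforts": joint torques, N m; "position": TCP position; "ee_rot": TCP orientation; "contact_force": force on the tool from outside, world axes, zero at the start; "wrist_torque": the same for the moment, N m; "gripper_width": finger opening in mm.
Only numpy, scipy, OpenCV 4.12 (cv2) and the standard library are available. Lean on these libraries where they do the work, as an engineer would, in place of code of your own. Each camera call takes 0.05 s, during which the arm holds its last target.

### The job

Two of the three closed canisters hold a steel hub and one a light nylon hub, but from outside they look the same. Lift each one to feel its weight, then stand the two with steel hubs in the round nests of the plywood carrier and the one with the nylon hub in the sheet-metal tray. Keep them upright, set them down gently rather than dropping them, and leave the other things on the bench where they are.

Things in the scene. Friction and masses are not known exactly. Their poses are not given: they have to be found in the camera images.
- canister_1: closed upright canister, 50 mm wide and 66 mm tall: aluminium with a plain paper band, ribbed black screw lid on the top 15 mm; origin at the centre of its underside, z up along its axis. All three look and measure alike; only the weight tells: about 490 g (440 to 540) with a steel hub, 150 g with a nylon hub. Starts standing on the bench, 30 mm or more clear of the others
- canister_2: closed upright canister, 50 mm wide and 66 mm tall: aluminium with a plain paper band, ribbed black screw lid on the top 15 mm; origin at the centre of its underside, z up along its axis. All three look and measure alike; only the weight tells: about 490 g (440 to 540) with a steel hub, 150 g with a nylon hub. Starts standing on the bench, 30 mm or more clear of the others
- canister_3: closed upright canister, 50 mm wide and 66 mm tall: aluminium with a plain paper band, ribbed black screw lid on the top 15 mm; origin at the centre of its underside, z up along its axis. All three look and measure alike; only the weight tells: about 490 g (440 to 540) with a steel hub, 150 g with a nylon hub. Starts standing on the bench, 30 mm or more clear of the others
- carrier: plywood block 84 mm (its x) by 170 mm (its y), 20 mm tall, fixed; a 6 mm thick steel pull stands 21 mm out from each short end, 11 mm up. Two round nests in its top, 56 mm wide (60 mm at the chamfered mouth) and 10 mm deep, at its y = -41 and +41 mm; nest floors 10 mm above the bench. Origin at the centre of its underside
- nest_1 (a point): centre of the floor of the carrier's nest at its y = -41 mm, 10 mm above the bench; the nest is open upward to the block's top, 20 mm above the bench
- nest_2 (a point): the same for the other nest, at the carrier's y = +41 mm
- tray: open square sheet-metal tray, 112 x 112 mm outside, 108 mm inside, rim 18 mm above the bench, floor 2 mm above the bench, fixed to the bench; origin at the centre of its underside, x and y along its sides
- the_arm_lamp: fixed desk lamp, only an obstacle (ignore its origin); in world metres: clamped to the bench edge at x 0.34, y -0.10; post up to an elbow at x 0.42, y -0.01, z 0.45 (top 0.48); second link from there down to x 0.44, y 0.29, z 0.26; long shade at z 0.20 to 0.24, x 0.39 to 0.48, y 0.0 to 0.61. Pass with the forearm above it or the hand beyond it (x over 0.56)
- drawer_organizer: fixed grey drawer unit, only an obstacle (ignore its origin): 0.22 m tall, its near face at x 0.71, from y -0.29 to 0.03
- box_cube: small blue carton, 62 x 60 x 61 mm, origin at its underside; a bystander to leave alone
- pliers: pliers lying flat near the bench's front edge, 49 x 175 x 11 mm, long side along its y; a bystander to leave alone
- marker_blue: white marker pen with a blue cap, lying, 18 x 126 x 17 mm, long side along its y; a bystander to leave alone
- packet_1: small orange packet, 58 x 85 x 17 mm, lying near x 0.46, y -0.03; a bystander to leave alone
There are look-alikes about, which are no part of the job. What is shaped like the canister_1 but turquoise is not meant.

How it is judged (in metres and radians):
At the end, for the whole second after the job is handed in: both steel-hub canisters (over 3 N) stand on the floors of the two nests, within 6 mm of centre; the nylon one (under 3 N) stands on the tray floor, its centre within 36 mm of the tray centre along each side; all upright within 0.1 rad, at rest (((horizontal distance between canister_1 and nest_1 below 0.006 m and z of canister_1 in the frame of carrier below 0.014 m and contact force between canister_1 and carrier above 3 N) or (horizontal distance between canister_1 and nest_2 below 0.006 m and z of canister_1 in the frame of carrier below 0.014 m and contact force between canister_1 and carrier above 3 N) or (x of canister_1 in the frame of tray between -0.036 and 0.036 m and y of canister_1 in the frame of tray between -0.036 and 0.036 m and z of canister_1 in the frame of tray below 0.007 m and contact force between canister_1 and tray between 0.3 and 3 N)) and ((horizontal distance between canister_2 and nest_1 below 0.006 m and z of canister_2 in the frame of carrier below 0.014 m and contact force between canister_2 and carrier above 3 N) or (horizontal distance between canister_2 and nest_2 below 0.006 m and z of canister_2 in the frame of carrier below 0.014 m and contact force between canister_2 and carrier above 3 N) or (x of canister_2 in the frame of tray between -0.036 and 0.036 m and y of canister_2 in the frame of tray between -0.036 and 0.036 m and z of canister_2 in the frame of tray below 0.007 m and contact force between canister_2 and tray between 0.3 and 3 N)) and ((horizontal distance between canister_3 and nest_1 below 0.006 m and z of canister_3 in the frame of carrier below 0.014 m and contact force between canister_3 and carrier above 3 N) or (horizontal distance between canister_3 and nest_2 below 0.006 m and z of canister_3 in the frame of carrier below 0.014 m and contact force between canister_3 and carrier above 3 N) or (x of canister_3 in the frame of tray between -0.036 and 0.036 m and y of canister_3 in the frame of tray between -0.036 and 0.036 m and z of canister_3 in the frame of tray below 0.007 m and contact force between canister_3 and tray between 0.3 and 3 N)) and angle between each of canister_1, canister_2, canister_3's own z axis and vertical below 0.1 rad and linear speed of each of canister_1, canister_2, canister_3 below 0.02 m/s); the robot touches nothing.
It fails at once if the carton, pliers, marker or packet is shifted by more than 40 mm (distance of any of box_cube, pliers, marker_blue, packet_1 from where it was at the start of the episode above 0.04 m).
It fails at once if a canister is tipped over (angle between any of canister_1, canister_2, canister_3's own z axis and vertical above 0.8 rad).
It fails at once if a canister drops or is slammed into the carrier or the tray (faster than 0.7 m/s, a fall of 25 mm) ((linear speed of canister_1 above 0.7 m/s and horizontal distance between canister_1 and nest_1 below 0.03 m and height (world z) of canister_1 below 0.035 m) or (linear speed of canister_1 above 0.7 m/s and horizontal distance between canister_1 and nest_2 below 0.03 m and height (world z) of canister_1 below 0.035 m) or (linear speed of canister_1 above 0.7 m/s and horizontal distance between canister_1 and tray below 0.06 m and height (world z) of canister_1 below 0.035 m) or (linear speed of canister_2 above 0.7 m/s and horizontal distance between canister_2 and nest_1 below 0.03 m and height (world z) of canister_2 below 0.035 m) or (linear speed of canister_2 above 0.7 m/s and horizontal distance between canister_2 and nest_2 below 0.03 m and height (world z) of canister_2 below 0.035 m) or (linear speed of canister_2 above 0.7 m/s and horizontal distance between canister_2 and tray below 0.06 m and height (world z) of canister_2 below 0.035 m) or (linear speed of canister_3 above 0.7 m/s and horizontal distance between canister_3 and nest_1 below 0.03 m and height (world z) of canister_3 below 0.035 m) or (linear speed of canister_3 above 0.7 m/s and horizontal distance between canister_3 and nest_2 below 0.03 m and height (world z) of canister_3 below 0.035 m) or (linear speed of canister_3 above 0.7 m/s and horizontal distance between canister_3 and tray below 0.06 m and height (world z) of canister_3 below 0.035 m)).
It also fails if it takes over 72 s, if anything falls off the work surface, if the arm or the gripper's body presses on something with over 40 N, if the wrist force passes 120 N, or if a joint passes its speed limit or range.

## Working session

There is one attempt and no reset: what is moved stays moved. The work goes in short steps, Python scripts to look and compute and a tool call to move; the robot and the scene stay as the last step left them, time stands still between calls to the robot, and variables do not carry over. Pictures are saved under pics/ and viewed, and the job is handed in when it is done.

Besides the shell and the picture viewer there is one more tool, called after "Request:" in YAML: its name, and indented under it one key for each argument. jog_arm: Moves the arm, as the interface text tells. Its arguments: {"type":"object","properties":{"rows":{"type":"array","items":{"type":"array"}}},"required":["rows"]}

```bash
ls; mkdir -p pics
python3 - <<'E'
from bench import arm, eyes, nets
import cv2
for n in ("side","top"):
    im=eyes.get_image(n); cv2.imwrite(f"pics/{n}0.png",im[:,:,::-1])
    print(n,eyes.camera_model(n))
    for o in ("canister_1","carrier","tray"):
        print(o,[(round(d['conf'],2),[round(d['position'][0]*640),round(d['position'][1]*480)]) for d in nets.boxes_of(n,o)])
print(arm.read_state())
E
```

```text
pics
side {'K': array([[505.33698936,   0.        , 310.21130235],
       [  0.        , 505.33698936, 239.32026806],
       [  0.        ,   0.        ,   1.        ]]), 'rvec': array([ 2.52832197,  0.37197062, -0.10950325]), 'tvec': array([-533.70768083, -184.32899276, 1218.34069363])}
canister_1 [(0.94, [273, 323]), (0.94, [217, 276]), (0.93, [140, 353]), (0.87, [209, 320])]
carrier [(0.62, [363, 147])]
tray [(0.9, [314, 269]), (0.3, [206, 321])]
top {'K': array([[489.91962212,   0.        , 328.2612332 ],
       [  0.        , 489.91962212, 239.60862998],
       [  0.        ,   0.        ,   1.        ]]), 'rvec': array([ 2.14839249, -2.21264902,  0.0695994 ]), 'tvec': array([ -27.46829481,  548.42034188, 1154.0263104 ])}
canister_1 [(0.78, [442, 276]), (0.64, [455, 137]), (0.61, [401, 288]), (0.56, [428, 228]), (0.33, [297, 202])]
carrier [(0.96, [222, 211])]
tray [(0.75, [367, 230])]
{'clock': 0.4, 'joints': array([-1.07840046e+00,  3.84839645e-01,  7.75670711e-03, -1.00477755e-04,
       -1.19402006e+00, -2.58581442e-01]), 'joint_vel': array([ 0.00048225, -0.00223329,  0.00108647,  0.00195673, -0.00036854,
       -0.00134673]), 'joint_efforts': array([ 1.74027123e-04, -3.91587138e+01,  1.88325959e+01,  4.18451160e+00,
       -1.50384396e-03,  4.25514173e-06]), 'position': array([ 144.80530282, -607.88757826,  197.25659092]), 'ee_rot': array([-1.16622725e-01,  9.93176276e-01,  1.59784146e-04, -1.27751911e-05]), 'contact_force': array([0.60362423, 0.6441643 , 0.89446329]), 'wrist_torque': array([ 0.00710021,  0.06853252, -0.04138277]), 'gripper_width': 85.77699177875263}
```

View pics/side0.png

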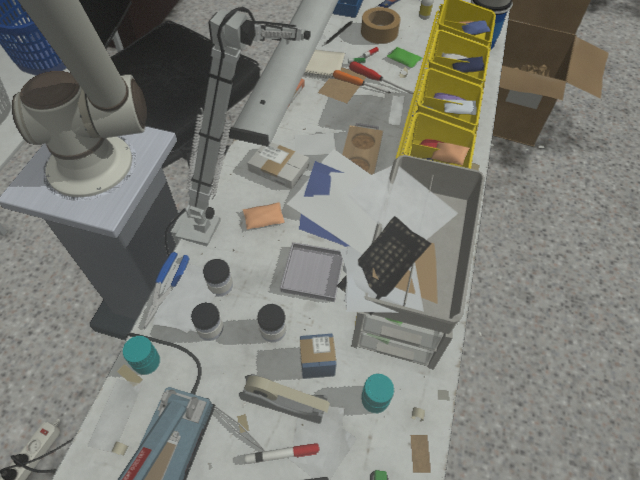

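View pics/top0.png

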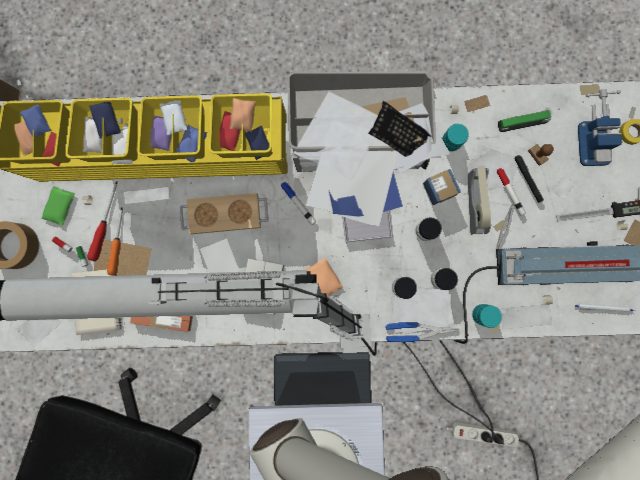

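Run:
```python
import cv2
t=cv2.imread("pics/top0.png"); s=cv2.imread("pics/side0.png")
cv2.imwrite("pics/c1.png",cv2.resize(t[170:320,330:480],None,fx=4,fy=4,interpolation=2))
cv2.imwrite("pics/c2.png",cv2.resize(t[170:260,170:330],None,fx=5,fy=5,interpolation=2))
cv2.imwrite("pics/c3.png",cv2.resize(s[230:360,180:360],None,fx=4.4,fy=4.4,interpolation=2))
cv2.imwrite("pics/c4.png",cv2.resize(s[110:200,300:420],None,fx=6,fy=6,interpolation=2))
```

```text
(no output)
```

View pics/c1.png

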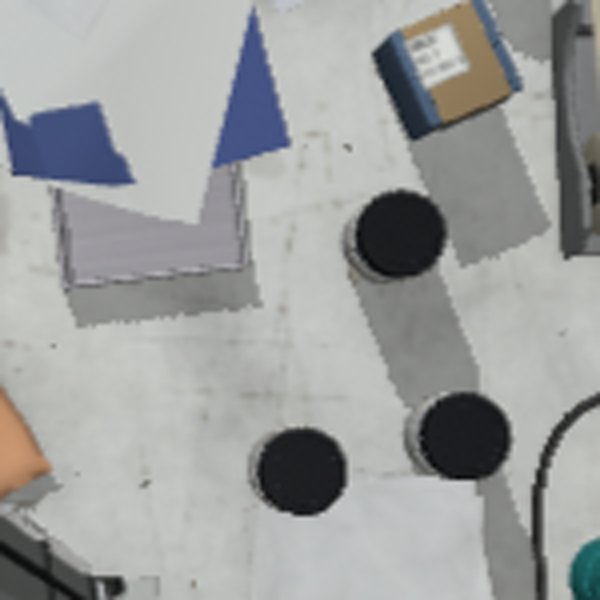

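View pics/c2.png

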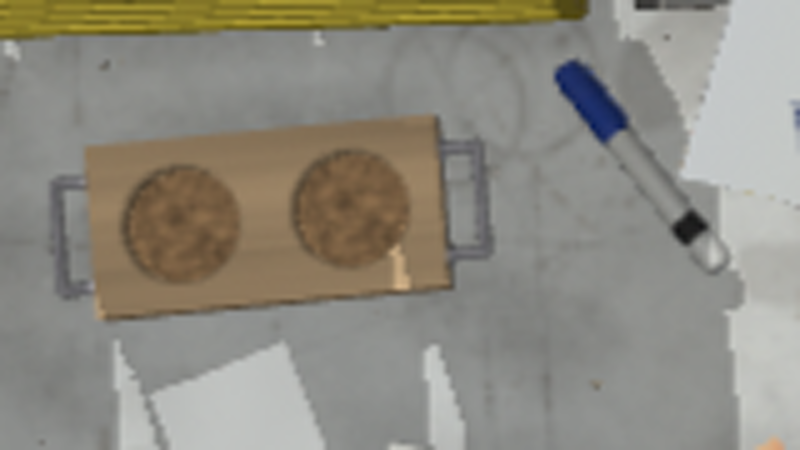

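View pics/c3.png

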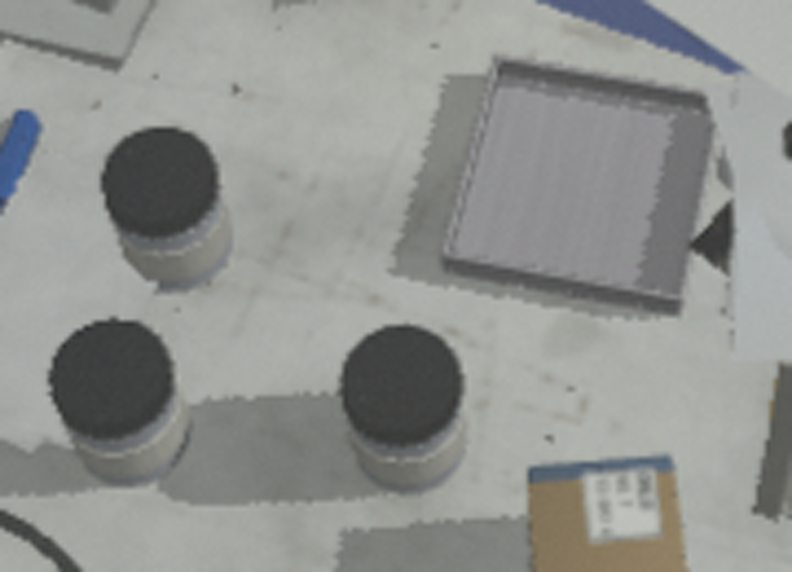

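View pics/c4.png

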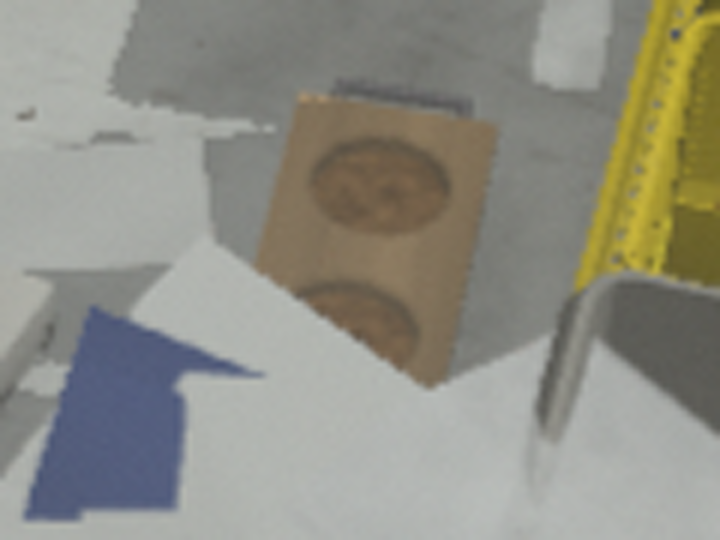

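```bash
cat > h.py <<'E'
import numpy as np, cv2
from scipy.spatial.transform import Rotation as R
CM={}
def cm(n):
    if n not in CM:
        from bench import eyes
        m=eyes.camera_model(n); CM[n]=(np.array(m['K']),np.array(m['rvec']),np.array(m['tvec']))
    return CM[n]
def ray(n,p):
    K,r,t=cm(n); M=cv2.Rodrigues(r)[0]
    return -M.T@t, M.T@np.linalg.inv(K)@np.array([p[0],p[1],1.])
def atz(n,p,z):
    c,d=ray(n,p); return c+d*(z-c[2])/d[2]
def tri(pt,ps):
    c1,d1=ray('top',pt);c2,d2=ray('side',ps)
    s=np.linalg.lstsq(np.c_[d1,-d2],c2-c1,rcond=None)[0]
    a=c1+s[0]*d1;b=c2+s[1]*d2
    return (a+b)/2,np.linalg.norm(a-b)
def proj(n,P):
    K,r,t=cm(n); return cv2.projectPoints(np.array(P,float).reshape(-1,1,3),r,t,K,None)[0].reshape(-1,2)
E
python3 - <<'E'
from h import *
np.set_printoptions(precision=1,suppress=True)
t=cv2.imread("pics/top0.png"); s=cv2.imread("pics/side0.png")
for a,b in (((430,228.5),(271.4,317.3)),((405.5,288),(216.4,271.4)),((446,279),(205.7,316.4))):
    print('can',atz('top',a,66),atz('side',b,66),tri(a,b))
# carrier
c2=lambda u,v:(170+u/5-.4,170+v/5-.4)
for p in ((87,147),(437,116),(452,287),(103,320)): print('corner',atz('top',c2(*p),20))
for p in ((181,224),(351,208)): print('nest',atz('top',c2(*p),20))
c4=lambda u,v:(300+u/6-.4,110+v/6-.4)
for p in ((297,95),(498,125),(438,388)): print('cornerS',atz('side',c4(*p),20))
print('nestS',atz('side',c4(380,186),20))
c3=lambda u,v:(180+u/4.4-.4,230+v/4.4-.4)
for p in ((498,60),(712,97),(680,313),(446,267)): print('trayS',atz('side',c3(*p),18))
c1=lambda u,v:(330+u/4-.4,170+v/4-.4)
for p in ((70,286),(245,265)): print('trayT',atz('top',c1(*p),18))
# paper corner
for z in (0,100,150,200,220,230): 
   P=atz('top',c1(198,222),z); print('paper',P,proj('side',P))
   P=atz('top',c1(135,184),z); print('blue',P,proj('side',P))
E
```

```text
can [ 562.7 -278.6   66. ] [ 568.6 -285.    66. ] (array([ 564.9, -280.5,   53.9]), np.float64(2.569050967460516))
can [ 428.1 -216.8   66. ] [ 435.3 -224.3   66. ] (array([ 429. , -218.1,   52.4]), np.float64(2.8236075883274814))
can [ 445.9 -309.9   66. ] [ 453.2 -317.9   66. ] (array([ 446.8, -312.7,   51.1]), np.float64(2.573032115244483))
corner [655.8 294.6  20. ]
corner [665.7 125.1  20. ]
corner [582.6 119.4  20. ]
corner [571.7 287.6  20. ]
nest [617.  249.5  20. ]
nest [622.3 167.4  20. ]
cornerS [573.1 285.1  20. ]
cornerS [657.  292.2  20. ]
cornerS [665. 145.  20.]
nestS [618.4 244.   20. ]
trayS [545.6 -90.   18. ]
trayS [649.6 -80.7  18. ]
trayS [ 664.9 -195.5   18. ]
trayS [ 557.4 -203.7   18. ]
trayT [542.6 -88.6  18. ]
trayT [ 552.  -193.8   18. ]
paper [ 580.6 -168.4    0. ] [[297.5 282.7]]
blue [ 605.  -130.9    0. ] [[314.1 270.5]]
paper [ 570.7 -158.6  100. ] [[293.2 251.6]]
blue [ 593.1 -124.2  100. ] [[309.6 240. ]]
paper [ 565.7 -153.8  150. ] [[290.7 234.1]]
blue [ 587.1 -120.9  150. ] [[307.1 222.8]]
paper [ 560.8 -148.9  200. ] [[288. 215.]]
blue [ 581.1 -117.6  200. ] [[304.4 204.2]]
paper [ 558.8 -146.9  220. ] [[286.9 207. ]]
blue [ 578.7 -116.3  220. ] [[303.2 196.2]]
paper [ 557.8 -145.9  230. ] [[286.3 202.8]]
blue [ 577.5 -115.6  230. ] [[302.6 192.2]]
```

```bash
cat >> h.py <<'E'
from scipy.optimize import minimize
TH=np.linspace(0,2*np.pi,48,endpoint=False)
def lidmask(n,x,y,z0,crop,r=25.,h=15):
    pts=[[x+r*np.cos(t),y+r*np.sin(t),z] for t in TH for z in (z0-h,z0)]
    p=proj(n,pts); hull=cv2.convexHull(((p-np.array(crop[:2])+.5)*8).astype(np.float32)).astype(np.int32)
    m=np.zeros(((crop[3]-crop[1])*8,(crop[2]-crop[0])*8),np.uint8); cv2.fillConvexPoly(m,hull,255)
    return cv2.resize(m,None,fx=1/8,fy=1/8,interpolation=cv2.INTER_AREA)/255.
def fitlid(n,im,x,y,z0,w=26,thr=75):
    c=proj(n,[x,y,z0-7])[0]; crop=[int(c[0]-w),int(c[1]-w),int(c[0]+w),int(c[1]+w)]
    sub=im[crop[1]:crop[3],crop[0]:crop[2]].max(2)
    obs=(sub<thr).astype(np.uint8)
    nl,lab,st,ce=cv2.connectedComponentsWithStats(obs)
    k=1+np.argmin([np.hypot(*(ce[i]-w))-0.02*st[i,4] for i in range(1,nl)]); obs=(lab==k).astype(float)
    f=lambda v:np.abs(lidmask(n,v[0],v[1],z0,crop)-obs).sum()
    b=min((minimize(f,[x+dx,y+dy],method='Nelder-Mead',options=dict(initial_simplex=[[x+dx,y+dy],[x+dx+6,y+dy],[x+dx,y+dy+6]],xatol=.1,fatol=.1)) for dx in(0,-4) for dy in(0,4)),key=lambda r:r.fun)
    return b.x,b.fun,obs.sum()
E
python3 - <<'E'
from h import *
t=cv2.imread("pics/top0.png"); s=cv2.imread("pics/side0.png")
for p in ((563,-279),(428,-217),(446,-310)):
    print([ (v[0].round(1),v[1].round(1),v[2]) for v in (fitlid('top',t,*p,66.),fitlid('side',s,*p,66.))])
# marker/papers etc
E
```

```text
[(array([ 563.6, -279.2]), np.float64(20.3), np.float64(386.0)), (array([ 564.8, -282. ]), np.float64(66.6), np.float64(564.0))]
[(array([ 429.2, -216.3]), np.float64(27.5), np.float64(374.0)), (array([ 430.5, -220. ]), np.float64(59.2), np.float64(498.0))]
[(array([ 446.4, -310.7]), np.float64(25.8), np.float64(389.0)), (array([ 448., -314.]), np.float64(62.1), np.float64(576.0))]
```

Request:
jog_arm:
  rows:
    - [[-4.8,2.2,0],[0,0,0],8.5]
    - [[-4.8,2.2,0],[0,0,0],8.5]
    - [[-4.8,2.2,0],[0,0,0],8.5]
    - [[-4.8,2.2,0],[0,0,0],8.5]
    - [[-4.8,2.2,0],[0,0,0],8.5]
    - [[-4.8,2.2,0],[0,0,0],8.5]
    - [[-4.8,2.2,0],[0,0,0],8.5]
    - [[-4.8,2.2,0],[0,0,0],8.5]
    - [[-4.8,2.2,0],[0,0,0],8.5]
    - [[-4.8,2.2,2],[0,0,0],8.5]

```text
clock: 1.65
position: [563.3, -282.0, 179.2]
ee_rot: [-0.117, 0.993, -0.001, 0.002]
contact_force: [0.2, -1.2, -0.3]
gripper_width: 85.2
```

```bash
cat >> h.py <<'E'
def st(log=True):
    from bench import arm
    s=arm.read_state()
    if log:
        with open('log.txt','a') as f: f.write(' '.join('%.5f'%v for v in [*s['joints'],*s['position'],*s['ee_rot']])+'\n')
    return s
def show(target=None):
    s=st(); M=R.from_quat(s['ee_rot']).as_matrix()
    print('t',round(s['clock'],2),'pos',s['position'].round(1),'j',s['joints'].round(3),'F',s['contact_force'].round(2),'w',round(s['gripper_width'],1))
    print('xax',M[:,0].round(3),'yax',M[:,1].round(3),'z',M[:,2].round(3))
    if target is not None: print('tool delta cm',(M.T@(np.array(target)-s['position'])/10).round(2))
    return s
E
python3 -c "
from h import *
show([564,-281,23])"
```

```text
t 1.65 pos [ 563.3 -282.   179.2] j [-2.070e-01  4.030e-01 -1.100e-02  1.000e-03 -1.152e+00 -1.130e+00] F [ 0.15 -1.23 -0.29] w 85.2
xax [-0.973 -0.232 -0.004] yax [-0.232  0.973 -0.003] z [ 0.005 -0.002 -1.   ]
tool delta cm [-0.03  0.12 15.62]
```

Request:
jog_arm:
  rows:
    - [[0,0.1,4],[0,0,0],8.5]
    - [[0,0,4],[0,0,0],8.5]
    - [[0,0,4],[0,0,0],8.5]
    - [[0,0,2.5],[0,0,0],8.5]
    - [[0,0,1.1],[0,0,0],8.5]
    - [[0,0,0],[0,0,0],8.5]

```text
clock: 2.4
position: [560.5, -281.8, 21.2]
ee_rot: [-0.117, 0.993, 0.0, -0.0]
contact_force: [-0.7, 0.1, 0.5]
gripper_width: 84.7
```

```bash
python3 -c "
from h import *
from bench import eyes
show([564,-281,23])
im=eyes.get_image('side');cv2.imwrite('pics/s1.png',im[:,:,::-1])
t=cv2.resize(im[230:380,180:360],None,fx=4,fy=4)[:,:,::-1]
cv2.imwrite('pics/s1c.png',t)"
```

```text
t 2.4 pos [ 560.5 -281.8   21.2] j [-0.208  0.556 -0.194  0.    -0.821 -1.129] F [-0.67  0.06  0.53] w 84.7
xax [-0.973 -0.232  0.001] yax [-0.232  0.973  0.   ] z [-0.001  0.    -1.   ]
tool delta cm [-0.36  0.   -0.18]
```

View pics/s1.png

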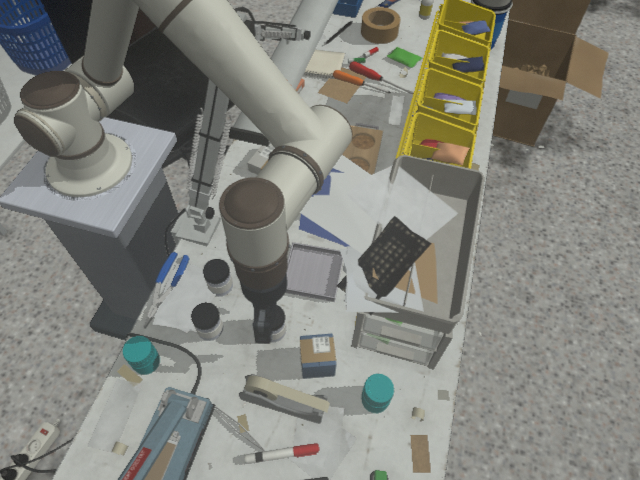

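View pics/s1c.png

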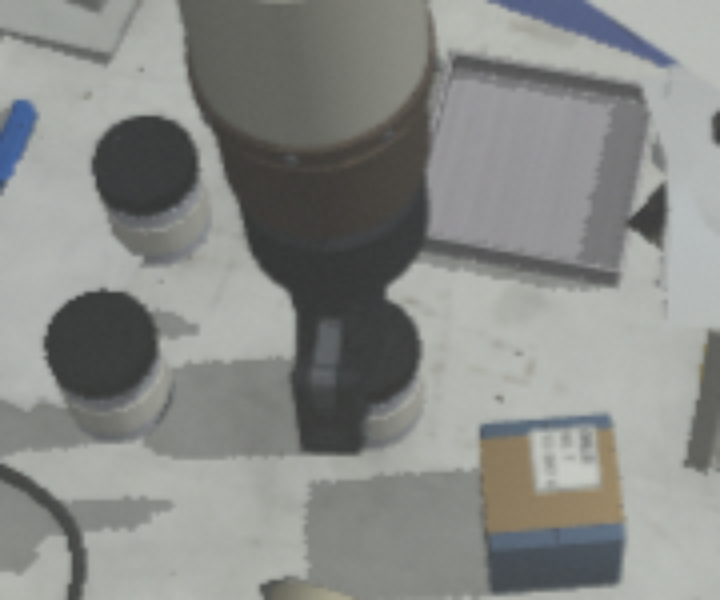

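```bash
python3 -c "
from h import *
from bench import eyes
im=eyes.get_image('top');cv2.imwrite('pics/t1.png',cv2.resize(im[160:340,330:530],None,fx=4,fy=3.3)[:,:,::-1])
c=np.array([560.5,-281.8,21.2]);y=np.array([-.232,.973,0])
for P in (c,c-50*y,c+50*y,[564,-281,66],[564,-281,0]): print((proj('side',P)[0]-[180,230])*4, proj('top',P)[0])"
```

```text
[357.50605085 379.05730164] [427.67743719 231.12538237]
[346.45080439 478.99512556] [447.82622885 225.68901674]
[367.94079415 284.72873622] [407.51185865 236.56627728]
[358.98491458 338.84129843] [431.02399815 227.88487013]
[367.70551967 397.70652555] [425.60392122 230.47964306]
```

View pics/t1.png

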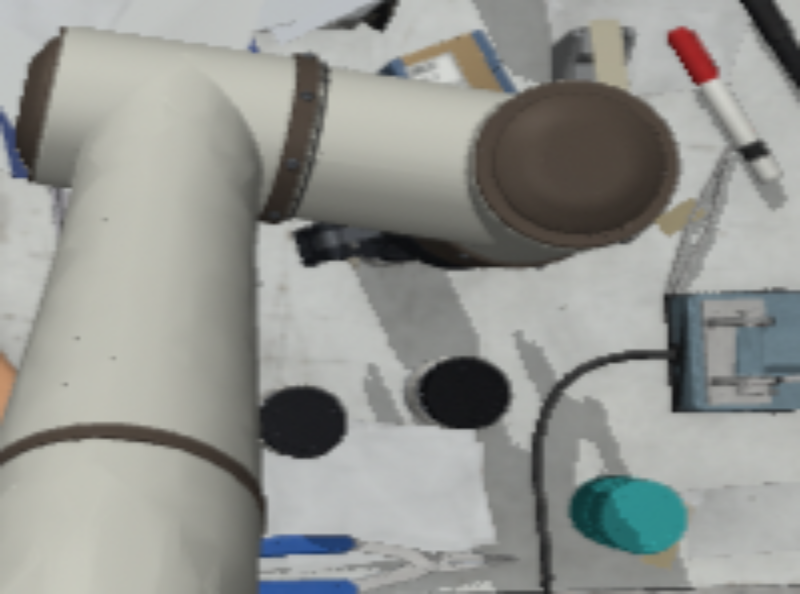

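Request:
jog_arm:
  rows:
    - [[-0.5,0,-0.2],[0,0,0],8.5]
    - [[0,0,0],[0,0,0],4.0]
    - [[0,0,0],[0,0,0],4.0]
    - [[0,0,0],[0,0,0],4.0]
    - [[0,0,0],[0,0,0],4.0]
    - [[0,0,0],[0,0,0],4.0]

```text
clock: 3.25
position: [565.8, -280.4, 24.5]
ee_rot: [-0.117, 0.993, -0.0, 0.0]
contact_force: [-1.0, 2.4, 5.7]
gripper_width: 46.8
```

```bash
python3 -c "
from h import *
s=show(); print(s['joint_efforts'].round(2),s['wrist_torque'].round(2))"
```

```text
t 3.25 pos [ 565.8 -280.4   24.5] j [-0.204  0.557 -0.181 -0.    -0.831 -1.132] F [-0.99  2.4   5.68] w 46.8
xax [-0.973 -0.232 -0.001] yax [-0.232  0.973 -0.   ] z [ 0.001 -0.    -1.   ]
[-1.220e+00 -4.049e+01  1.422e+01  3.370e+00  4.700e-01  1.000e-02] [ 0.76  0.32 -0.  ]
```

Request:
jog_arm:
  rows:
    - [[0,0,-1],[0,0,0],4.0]
    - [[0,0,-2],[0,0,0],4.0]
    - [[0,0,-2],[0,0,0],4.0]
    - [[0,0,-1],[0,0,0],4.0]
    - [[0,0,0],[0,0,0],4.0]
    - [[0,0,0],[0,0,0],4.0]
    - [[0,0,0],[0,0,0],4.0]

```text
clock: 4.12
position: [564.7, -280.4, 82.3]
ee_rot: [-0.117, 0.993, 0.0, -0.001]
contact_force: [-0.4, -0.2, -4.3]
gripper_width: 46.6
```

```bash
python3 -c "
from h import *
from bench import eyes
s=show(); print(s['joint_efforts'].round(2),s['wrist_torque'].round(2))
im=eyes.get_image('side');cv2.imwrite('pics/s2.png',cv2.resize(im[200:350,180:360],None,fx=4,fy=4)[:,:,::-1])
print(show()['contact_force'])
"
```

```text
t 4.12 pos [ 564.7 -280.4   82.3] j [-0.205  0.492 -0.126 -0.    -0.955 -1.132] F [-0.35 -0.18 -4.28] w 46.6
xax [-0.973 -0.232  0.002] yax [-0.232  0.973  0.001] z [-0.002  0.001 -1.   ]
[-1.000e-02 -4.498e+01  1.805e+01  4.250e+00 -2.000e-02 -0.000e+00] [-0.03 -0.03  0.03]
t 4.17 pos [ 564.9 -280.5   82.5] j [-0.205  0.492 -0.126 -0.    -0.955 -1.132] F [-0.37 -0.95 -4.4 ] w 46.9
xax [-0.973 -0.232  0.001] yax [-0.232  0.973  0.001] z [-0.002  0.001 -1.   ]
[-0.37450034 -0.95471826 -4.39616742]
```

View pics/s2.png

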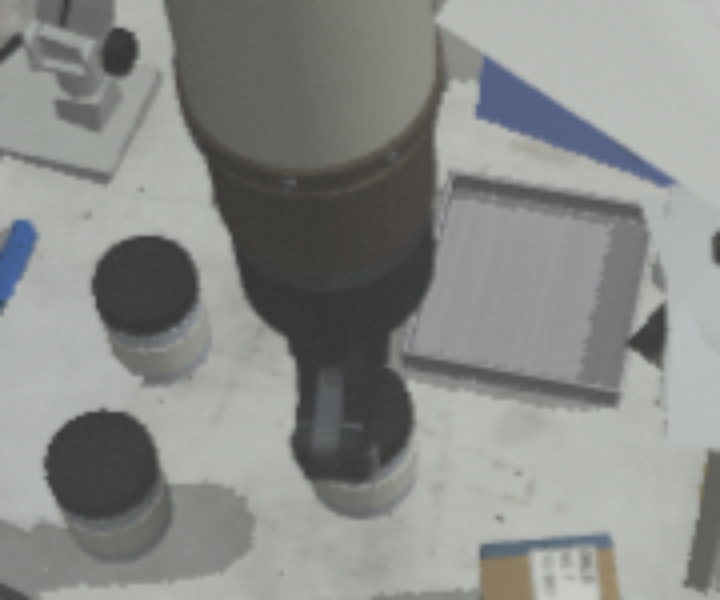

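```bash
cat log.txt | cut -c1-90
python3 - <<'E'
import numpy as np
D=np.loadtxt('log.txt'); D=np.vstack([[-1.0784,.38484,.00776,0,-1.194,-.2586,144.8,-607.9,197.3]+[0]*4,D])
q2,q3=D[:,1],D[:,2]; x,y,z=D[:,6:9].T
from scipy.optimize import least_squares
for off in (150,160,170):
    r=np.sqrt(x*x+y*y-off**2)
    p=q2-q3; o=np.ones_like(p); Z=0*o
    A=np.r_[np.c_[np.sin(q2),np.cos(p),np.sin(p),o,Z],np.c_[np.cos(q2),-np.sin(p),np.cos(p),Z,o]]
    s=np.linalg.lstsq(A,np.r_[r,z],rcond=None); print(off,s[0].round(0),s[3],np.abs(A@s[0]-np.r_[r,z]).max())
    b=np.arctan2(y,x)-D[:,0]; print(b, -np.arcsin(off/np.hypot(x,y)))
E
```

```text
-0.20727 0.40281 -0.01089 0.00080 -1.15235 -1.12963 563.31258 -282.00218 179.24665 -0.1168
-0.20828 0.55635 -0.19382 0.00020 -0.82141 -1.12876 560.49536 -281.83567 21.16484 -0.11668
-0.20427 0.55715 -0.18145 -0.00005 -0.83131 -1.13227 565.76236 -280.38406 24.48406 -0.1168
-0.20476 0.49225 -0.12607 -0.00027 -0.95461 -1.13226 564.72895 -280.41334 82.29244 -0.1165
-0.20474 0.49214 -0.12575 -0.00020 -0.95463 -1.13224 564.91898 -280.45548 82.47734 -0.1165
150 [ 693.  429.  -62.  -29. -230.] [4.23523166 3.45504724 0.25052161 0.25029697 0.00719058] 0.9998674191899681
[-0.25855678 -0.25686871 -0.25763159 -0.2558404  -0.2561198  -0.25606564] [-0.24240242 -0.2404208  -0.24143412 -0.23984956 -0.2402036  -0.24013022]
160 [ 693.  429.  -61.  -31. -230.] [4.23523166 3.45504724 0.25052161 0.25029697 0.00719058] 1.009190119759296
[-0.25855678 -0.25686871 -0.25763159 -0.2558404  -0.2561198  -0.25606564] [-0.25892121 -0.2567986  -0.257884   -0.25618674 -0.25656595 -0.25648736]
170 [ 693.  429.  -61.  -34. -230.] [4.23523166 3.45504724 0.25052161 0.25029697 0.00719058] 1.0192447207515443
[-0.25855678 -0.25686871 -0.25763159 -0.2558404  -0.2561198  -0.25606564] [-0.2755126  -0.27324715 -0.27440556 -0.27259414 -0.27299885 -0.27291497]
```

```bash
cat >> h.py <<'E'
def hullmask(n,pts,crop):
    p=proj(n,pts); hull=cv2.convexHull(((p-np.array(crop[:2])+.5)*8).astype(np.float32)).astype(np.int32)
    m=np.zeros(((crop[3]-crop[1])*8,(crop[2]-crop[0])*8),np.uint8); cv2.fillConvexPoly(m,hull,255)
    return cv2.resize(m,None,fx=1/8,fy=1/8,interpolation=cv2.INTER_AREA)/255.
def carpts(x,y,a):
    return [[x+u*np.cos(a)-v*np.sin(a),y+u*np.sin(a)+v*np.cos(a),z] for u in(-42,42) for v in(-85,85) for z in(0,20)]
E
python3 - <<'E'
from h import *
im=cv2.imread("pics/top0.png"); crop=[178,180,272,248]
sub=im[crop[1]:crop[3],crop[0]:crop[2]].astype(int)
obs=((sub[:,:,2]-sub[:,:,0])>22).astype(np.uint8)
obs=cv2.morphologyEx(obs,cv2.MORPH_CLOSE,np.ones((5,5)));nl,lab,stt,ce=cv2.connectedComponentsWithStats(obs);obs=(lab==1+np.argmax(stt[1:,4])).astype(float)
f=lambda v:np.abs(hullmask('top',carpts(v[0],v[1],v[2]/100),crop)-obs).sum()
for i in ([619,206,5.9],[622,209,4]):
    b=minimize(f,i,method='Nelder-Mead',options=dict(initial_simplex=[i,[i[0]+5,i[1],i[2]],[i[0],i[1]+5,i[2]],[i[0],i[1],i[2]+4]])); print(b.x,b.fun,obs.sum())
x,y,a=b.x[0],b.x[1],b.x[2]/100
big=cv2.resize(im[180:248,170:280],None,fx=7,fy=7,interpolation=2)
d=lambda P:tuple(int(v) for v in ((proj('top',P)[0]-[170,180]+.5)*7))
for s in(-41,41):
    c=np.array([x-s*np.sin(a),y+s*np.cos(a),20]);print(s,c)
    for t in np.arange(0,6.28,.1): cv2.circle(big,d(c+28*np.array([np.cos(t),np.sin(t),0])-[0,0,2]),1,(0,0,255),-1)
for P in carpts(x,y,a): cv2.circle(big,d(P),2,(0,255,0),-1)
cv2.imwrite('pics/fit.png',big)
E
```

```text
[620.32584287 209.8508562    6.07960241] 69.7764705882353 2494.0
[620.4123726  209.56671771   6.21162605] 70.74117647058824 2494.0
-41 [622.95750185 168.64579009  20.        ]
41 [617.86724336 250.48764532  20.        ]
```

View pics/fit.png

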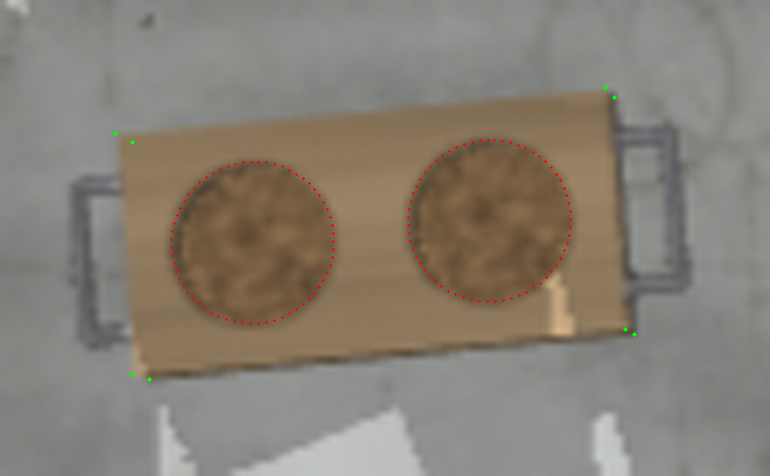

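Request:
jog_arm:
  rows:
    - [[0,0,-3],[0,0,0],4.0]
    - [[0,0,-6],[0,0,0],4.0]
    - [[0,0,-6],[0,0,0],4.0]
    - [[0,0,-5],[0,0,0],4.0]
    - [[0,0,-1],[0,0,0],4.0]

```text
clock: 4.8
position: [566.9, -281.3, 297.9]
ee_rot: [-0.117, 0.993, -0.002, 0.004]
contact_force: [0.6, 0.4, -4.9]
gripper_width: 47.0
```

```bash
python3 -c "
from h import *
from bench import eyes
show([620.2,248.4,292])
im=eyes.get_image('side');cv2.imwrite('pics/s3.png',im[:,:,::-1])
"
```

```text
t 4.8 pos [ 566.9 -281.3  297.9] j [-2.050e-01  3.470e-01  1.990e-01  1.000e-03 -1.414e+00 -1.132e+00] F [ 0.62  0.38 -4.91] w 47.0
xax [-0.973 -0.232 -0.007] yax [-0.232  0.973 -0.004] z [ 0.008 -0.003 -1.   ]
tool delta cm [-17.46  50.29   0.49]
```

View pics/s3.png

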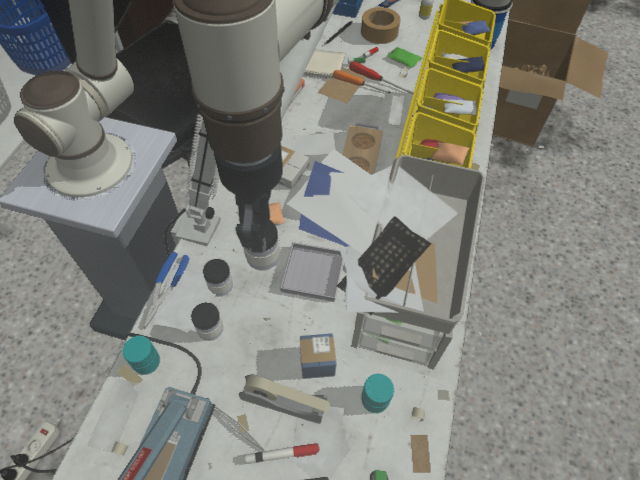

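Request:
jog_arm:
  rows:
    - [[-1.7,3,0],[0,0,0],4.0]
    - [[-1.8,5,0],[0,0,0],4.0]
    - [[-1.8,5.5,0],[0,0,0],4.0]
    - [[-1.8,5.5,0],[0,0,0],4.0]
    - [[-1.8,5.5,0],[0,0,0],4.0]
    - [[-1.8,5.5,0],[0,0,0],4.0]
    - [[-1.8,5.5,0],[0,0,0],4.0]
    - [[-1.8,5.5,0],[0,0,0],4.0]
    - [[-1.8,5,0],[0,0,0],4.0]
    - [[-1.4,4,0],[0,0,0],4.0]

```text
clock: 6.1
position: [618.5, 248.4, 289.1]
ee_rot: [-0.117, 0.993, -0.001, -0.003]
contact_force: [0.2, -0.7, -4.3]
gripper_width: 46.3
```

```bash
python3 -c "
from h import *
from bench import eyes
show([620.2,248.4,292])
im=eyes.get_image('side');cv2.imwrite('pics/s4.png',im[:,:,::-1])
im=eyes.get_image('top');cv2.imwrite('pics/t4.png',im[:,:,::-1])
show([620.2,248.4,292])
"
```

```text
t 6.1 pos [618.5 248.4 289.1] j [ 6.230e-01  4.220e-01  2.910e-01 -1.000e-03 -1.446e+00 -1.959e+00] F [ 0.25 -0.73 -4.32] w 46.3
xax [-0.973 -0.233  0.007] yax [-0.233  0.973 -0.001] z [-0.006 -0.003 -1.   ]
tool delta cm [-0.17 -0.04 -0.29]
t 6.2 pos [618.5 250.7 287.8] j [ 0.626  0.424  0.291 -0.003 -1.445 -1.958] F [-0.79 -0.28 -4.16] w 46.6
xax [-0.972 -0.236  0.007] yax [-0.236  0.972 -0.   ] z [-0.007 -0.002 -1.   ]
tool delta cm [-0.1  -0.26 -0.42]
```

View pics/s4.png

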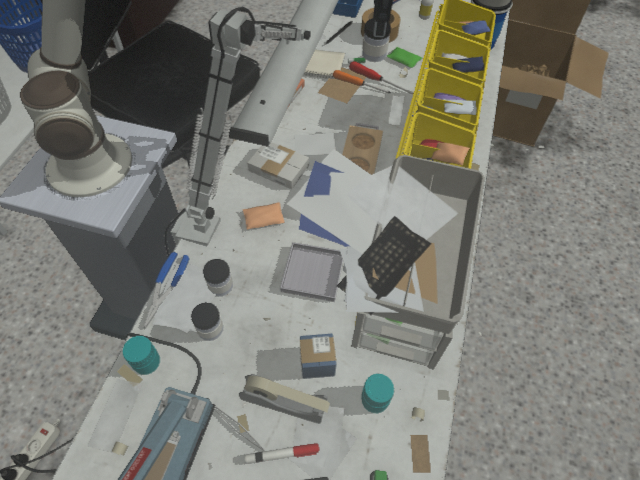

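View pics/t4.png

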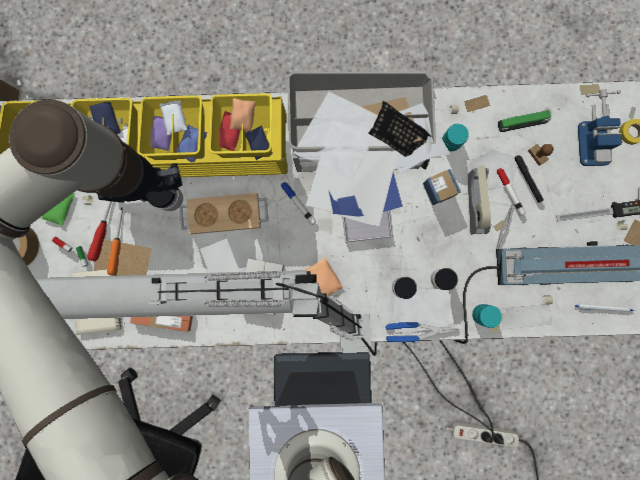

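Request:
jog_arm:
  rows:
    - [[0,0,4],[0,0,0],4.0]
    - [[0,0,6],[0,0,0],4.0]
    - [[0,0,5],[0,0,0],4.0]
    - [[0,0,4],[0,0,0],4.0]
    - [[0,0,2],[0,0,0],4.0]
    - [[0,0,0],[0,0,0],4.0]
    - [[0,0,0],[0,0,0],4.0]

```text
clock: 7.08
position: [620.1, 246.1, 83.5]
ee_rot: [-0.117, 0.993, -0.0, 0.0]
contact_force: [0.8, 0.6, -3.6]
gripper_width: 46.5
```

```bash
python3 -c "
from h import *
from bench import eyes
show([620.2,248.4,80])
im=eyes.get_image('side');cv2.imwrite('pics/s5.png',cv2.resize(im[80:200,290:440],None,fx=5,fy=5)[:,:,::-1])
im=eyes.get_image('top');cv2.imwrite('pics/t5.png',cv2.resize(im[90:290,60:320],None,fx=3,fy=3)[:,:,::-1])
show([620.2,248.4,80])
"
```

```text
t 7.08 pos [620.1 246.1  83.5] j [ 0.62   0.545 -0.027  0.    -0.998 -1.957] F [ 0.75  0.55 -3.58] w 46.5
xax [-0.973 -0.232 -0.   ] yax [-0.232  0.973 -0.   ] z [ 0. -0. -1.]
tool delta cm [-0.07  0.22  0.35]
t 7.17 pos [620.5 246.6  84.6] j [ 0.62   0.544 -0.026  0.    -0.998 -1.957] F [ 0.32  0.42 -4.28] w 46.2
xax [-0.973 -0.232 -0.002] yax [-0.232  0.973  0.001] z [ 0.002  0.001 -1.   ]
tool delta cm [-0.01  0.18  0.46]
```

View pics/s5.png

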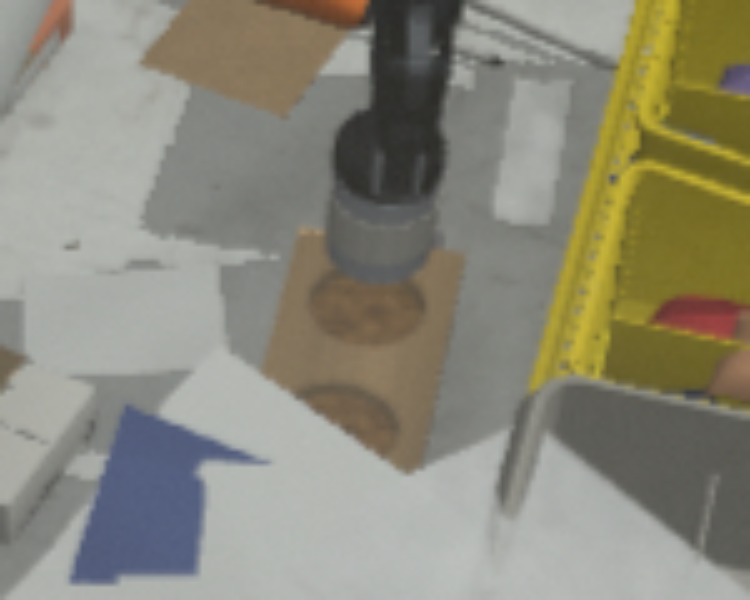

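View pics/t5.png

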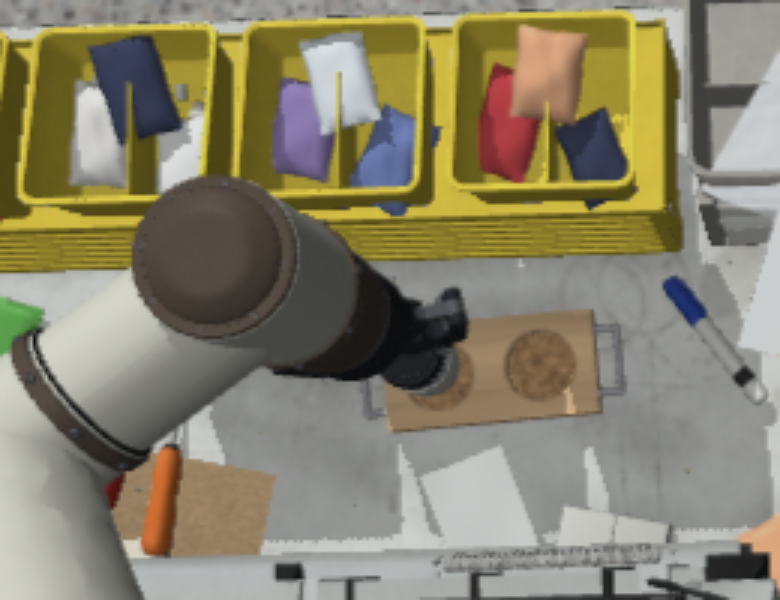

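```bash
python3 -c "
from h import *
for name,cr,f,n in (('s5',(290,80),5,'side'),('t5',(60,90),3,'top')):
    b=cv2.imread('pics/%s.png'%name)
    bias={'side':np.array([.65,-1.5,0]),'top':np.array([-.65,1.5,0])}[n]
    for c,r,col in (([618.9,246.2,60.1],25,(0,0,255)),([618.9,246.2,126.1],25,(0,255,0)),([618.6,248,18],28,(255,0,0))):
        for t in np.arange(0,6.28,.15):
            p=(proj(n,np.array(c)+bias+r*np.array([np.cos(t),np.sin(t),0]))[0]-cr+.5)*f
            cv2.circle(b,(int(p[0]),int(p[1])),1,col,-1)
    o=(200,80,550,400) if n=='side' else (330,240,640,450)
    cv2.imwrite('pics/%so.png'%name,cv2.resize(b[o[1]:o[3],o[0]:o[2]],None,fx=2,fy=2))
"
```

```text
(no output)
```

View pics/s5o.png

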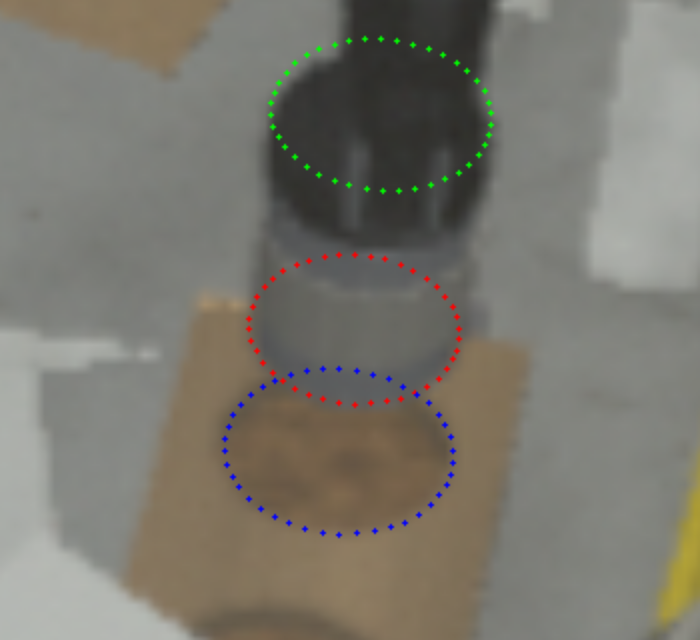

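View pics/t5o.png

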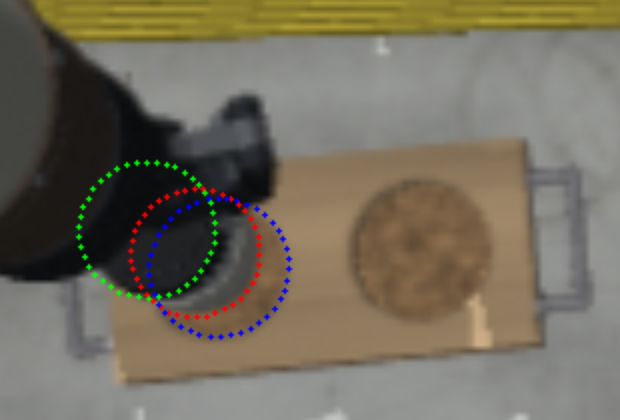

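Request:
jog_arm:
  rows:
    - [[0.05,0.25,1],[0,0,0],4.0]
    - [[0,0,1.5],[0,0,0],4.0]
    - [[0,0,1.0],[0,0,0],4.0]
    - [[0,0,0],[0,0,0],4.0]
    - [[0,0,0],[0,0,0],4.0]

```text
clock: 7.8
position: [619.1, 248.7, 48.5]
ee_rot: [-0.117, 0.993, -0.0, 0.0]
contact_force: [0.4, -0.7, -5.6]
gripper_width: 46.6
```

```bash
python3 -c "
from h import *
from bench import eyes
show([619.4,248.9,35])
im=eyes.get_image('side')[:,:,::-1];cv2.imwrite('pics/s6.png',cv2.resize(im[80:200,290:440],None,fx=5,fy=5,interpolation=2))
im=eyes.get_image('top')[:,:,::-1];cv2.imwrite('pics/t6.png',cv2.resize(im[170:250,160:280],None,fx=6,fy=6,interpolation=2))
show([619.4,248.9,35])
"
```

```text
t 7.8 pos [619.1 248.7  48.5] j [ 0.624  0.581 -0.062  0.    -0.928 -1.961] F [ 0.39 -0.71 -5.57] w 46.6
xax [-0.973 -0.232 -0.001] yax [-0.232  0.973 -0.   ] z [ 0.001  0.    -1.   ]
tool delta cm [-0.03  0.01  1.35]
t 7.9 pos [619.2 248.9  49. ] j [ 0.624  0.58  -0.062  0.    -0.928 -1.961] F [ 0.34  0.23 -4.09] w 46.4
xax [-0.973 -0.232 -0.001] yax [-0.232  0.973  0.   ] z [ 0.001  0.001 -1.   ]
tool delta cm [-0.02 -0.    1.4 ]
```

View pics/s6.png

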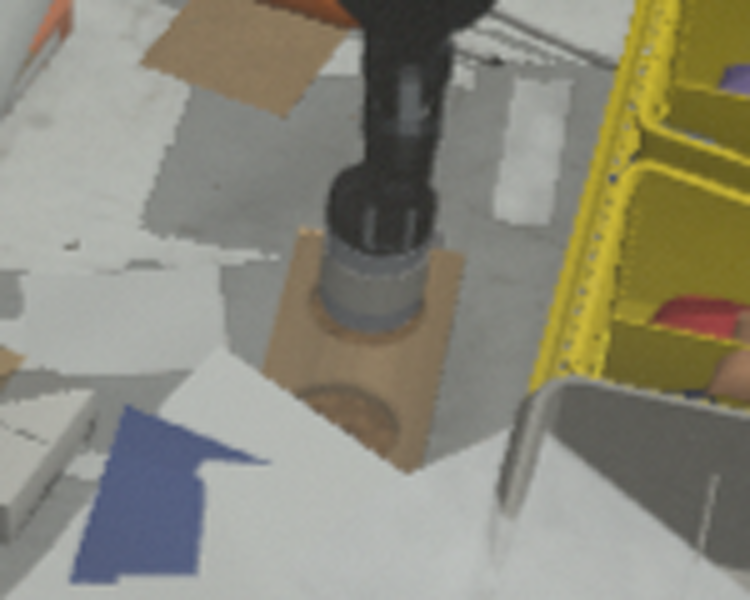

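View pics/t6.png

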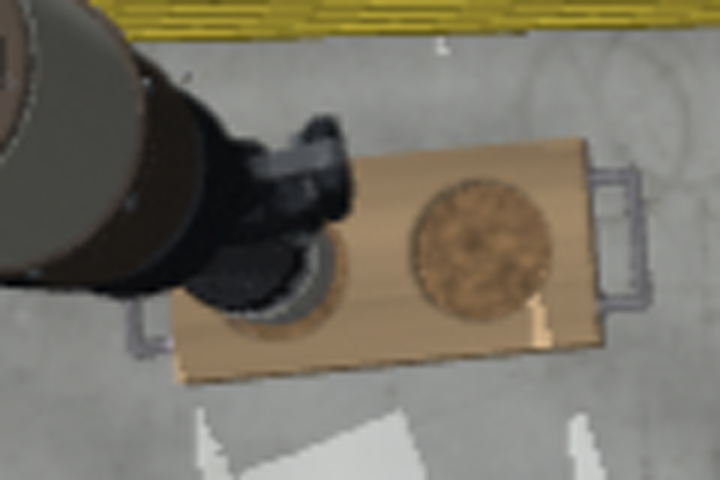

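Request:
jog_arm:
  rows:
    - [[0.1,0,0.5],[0,0,0],4.0]
    - [[0,0,0.4],[0,0,0],4.0]
    - [[0,0,0.3],[0,0,0],4.0]
    - [[0,0,0],[0,0,0],4.0]

```text
clock: 8.4
position: [617.6, 248.3, 36.0]
ee_rot: [-0.117, 0.993, -0.0, -0.0]
contact_force: [-0.2, 0.6, -4.5]
gripper_width: 46.5
```

```bash
python3 -c "
from h import *
show([619.4,248.9,35])
"
```

```text
t 8.4 pos [617.6 248.3  36. ] j [ 0.625  0.593 -0.076 -0.    -0.903 -1.962] F [-0.22  0.58 -4.51] w 46.5
xax [-0.973 -0.232  0.001] yax [-0.232  0.973 -0.   ] z [-0.001 -0.    -1.   ]
tool delta cm [-0.19  0.02  0.1 ]
```

Request:
jog_arm:
  rows:
    - [[0,0,0.15],[0,0,0],4.0]
    - [[0,0,0.1],[0,0,0],4.0]
    - [[0,0,0],[0,0,0],4.0]

```text
clock: 8.78
position: [618.3, 248.6, 34.7]
ee_rot: [-0.117, 0.993, 0.0, 0.001]
contact_force: [-0.4, -0.1, -1.7]
gripper_width: 46.5
```

Request:
jog_arm:
  rows:
    - [[0,0,0.1],[0,0,0],4.0]
    - [[0,0,0],[0,0,0],5.2]
    - [[0,0,0],[0,0,0],6.2]
    - [[0,0,0],[0,0,0],6.5]
    - [[0,0,0],[0,0,0],6.5]

```text
clock: 9.4
position: [617.8, 248.3, 32.8]
ee_rot: [-0.117, 0.993, -0.0, -0.0]
contact_force: [-0.1, 0.1, -0.7]
gripper_width: 65.1
```

```bash
python3 -c "
from h import *
show([619.4,248.9,35])
"
```

```text
t 9.4 pos [617.8 248.3  32.8] j [ 0.625  0.596 -0.079  0.    -0.896 -1.962] F [-0.12  0.14 -0.75] w 65.1
xax [-0.973 -0.232  0.   ] yax [-0.232  0.973 -0.   ] z [-0. -0. -1.]
tool delta cm [-0.17  0.02 -0.22]
```

Request:
jog_arm:
  rows:
    - [[0,0,-1.5],[0,0,0],6.5]
    - [[0,0,-3],[0,0,0],6.5]
    - [[0,0,-5],[0,0,0],8.5]
    - [[0,0,-6],[0,0,0],8.5]
    - [[0,0,-6],[0,0,0],8.5]
    - [[0,0,-3],[0,0,0],8.5]

```text
clock: 10.15
position: [618.9, 248.6, 284.3]
ee_rot: [-0.117, 0.993, 0.001, 0.004]
contact_force: [0.6, -0.2, -1.1]
gripper_width: 85.1
```

```bash
python3 -c "
from h import *
from bench import eyes
show([434,-300,283])
im=eyes.get_image('side')[:,:,::-1];cv2.imwrite('pics/s7.png',im);cv2.imwrite('pics/s7c.png',cv2.resize(im[80:200,290:440],None,fx=5,fy=5,interpolation=2))
im=eyes.get_image('top')[:,:,::-1];cv2.imwrite('pics/t7.png',im)
for n,f in(('side','s7'),('top','t7')): print(fitlid(n,cv2.imread('pics/%s.png'%f),618,248,76.))
"
```

```text
t 10.15 pos [618.9 248.6 284.3] j [ 6.250e-01  4.140e-01  2.670e-01  1.000e-03 -1.415e+00 -1.962e+00] F [ 0.6  -0.23 -1.08] w 85.1
xax [-0.973 -0.232 -0.008] yax [-0.232  0.973  0.002] z [ 0.008  0.004 -1.   ]
tool delta cm [ 30.7  -49.08  -0.22]
(array([618.35988697, 245.72746991]), np.float64(27.956862745098036), np.float64(325.0))
(array([617.05533765, 248.57676508]), np.float64(22.101960784313725), np.float64(410.0))
```

View pics/s7c.png

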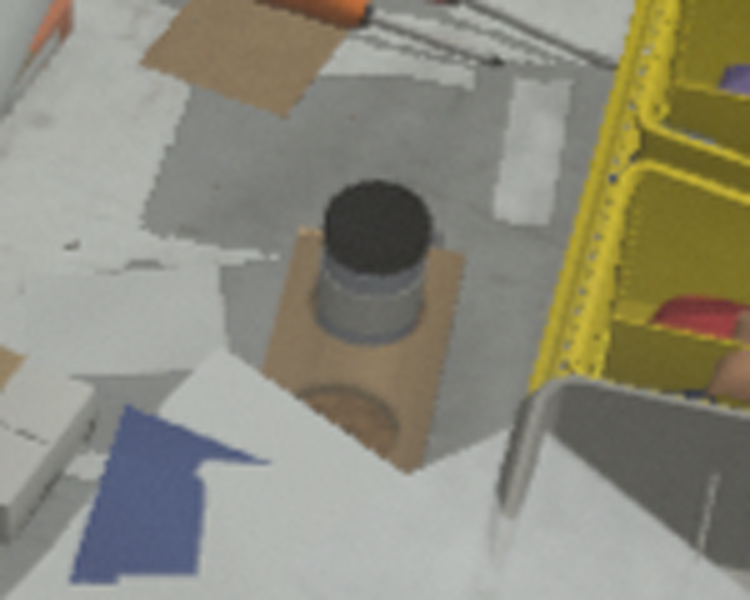

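View pics/t7.png

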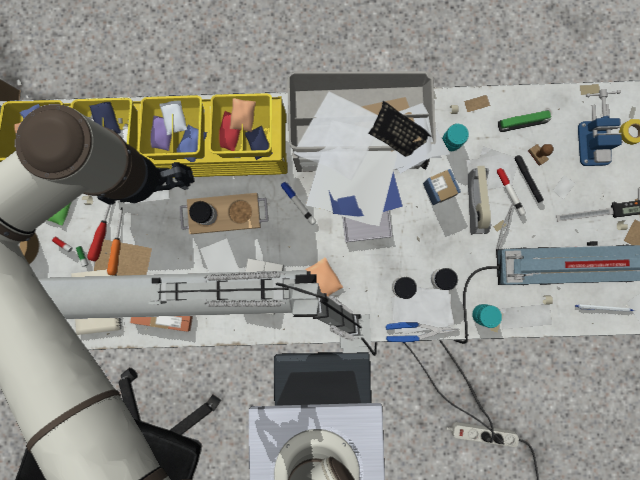

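Request:
jog_arm:
  rows:
    - [[1.7,-4,0],[0,0,0],8.5]
    - [[1.8,-5.5,0],[0,0,0],8.5]
    - [[1.8,-5.5,0],[0,0,0],8.5]
    - [[1.8,-5.5,0],[0,0,0],8.5]
    - [[1.8,-5.5,0],[0,0,0],8.5]
    - [[1.8,-5.5,0],[0,0,0],8.5]
    - [[1.8,-5.5,0],[0,0,0],8.5]
    - [[1.8,-5.5,0],[0,0,0],8.5]
    - [[3,-5,0],[0,0,0],8.5]
    - [[5,-2,0],[0,0,0],8.5]

```text
clock: 11.5
position: [514.7, -287.0, 276.1]
ee_rot: [-0.116, 0.993, 0.0, -0.001]
contact_force: [0.5, -0.2, 0.2]
gripper_width: 85.1
```

```bash
python3 -c "
from h import *
show([447.2,-312.3,200])
"
```

```text
t 11.5 pos [ 514.7 -287.   276.1] j [-0.234  0.282  0.054 -0.    -1.345 -1.105] F [ 0.45 -0.15  0.21] w 85.1
xax [-0.973 -0.23   0.002] yax [-0.23   0.973  0.001] z [-0.003  0.001 -1.   ]
tool delta cm [ 7.13 -0.92  7.62]
```

Request:
jog_arm:
  rows:
    - [[3.6,-0.5,1],[0,0,0],8.5]
    - [[3.5,-0.4,2],[0,0,0],8.5]
    - [[0,0,2],[0,0,-9],8.5]
    - [[0,0,2],[0,0,-10],8.5]
    - [[0,0,2],[0,0,-10],8.5]
    - [[0,0,2],[0,0,-10],8.5]
    - [[0,0,1],[0,0,-7],8.5]
    - [[0,0,0],[0,0,0],8.5]

```text
clock: 12.5
position: [447.5, -309.6, 156.9]
ee_rot: [-0.495, 0.869, 0.001, -0.001]
contact_force: [-0.2, -0.2, 0.6]
gripper_width: 85.1
```

```bash
python3 -c "
from h import *
show([447.2,-312.3,24])
"
```

```text
t 12.5 pos [ 447.5 -309.6  156.9] j [-0.307  0.283 -0.25  -0.    -1.04  -0.228] F [-0.21 -0.22  0.58] w 85.1
xax [-0.51 -0.86  0.  ] yax [-0.86   0.51   0.003] z [-0.003  0.001 -1.   ]
tool delta cm [ 0.24 -0.15 13.29]
```

Request:
jog_arm:
  rows:
    - [[0.25,-0.15,3],[0,0,0],8.5]
    - [[0,0,4],[0,0,0],8.5]
    - [[0,0,3.5],[0,0,0],8.5]
    - [[0,0,2],[0,0,0],8.5]
    - [[0,0,0.7],[0,0,0],8.5]
    - [[0,0,0],[0,0,0],8.5]

```text
clock: 13.25
position: [448.9, -313.1, 26.3]
ee_rot: [-0.495, 0.869, -0.0, 0.0]
contact_force: [0.4, -0.6, 1.0]
gripper_width: 84.8
```

```bash
python3 -c "
from h import *
from bench import eyes
show([447.2,-312.3,24])
im=eyes.get_image('side')[:,:,::-1];cv2.imwrite('pics/s8.png',cv2.resize(im[170:380,120:400],None,fx=2.8,fy=2.8,interpolation=2))
"
```

```text
t 13.25 pos [ 448.9 -313.1   26.3] j [-0.313  0.441 -0.397  0.    -0.732 -0.222] F [ 0.37 -0.59  1.02] w 84.8
xax [-0.51 -0.86  0.  ] yax [-0.86   0.51  -0.001] z [ 0. -0. -1.]
tool delta cm [0.02 0.19 0.23]
```

View pics/s8.png

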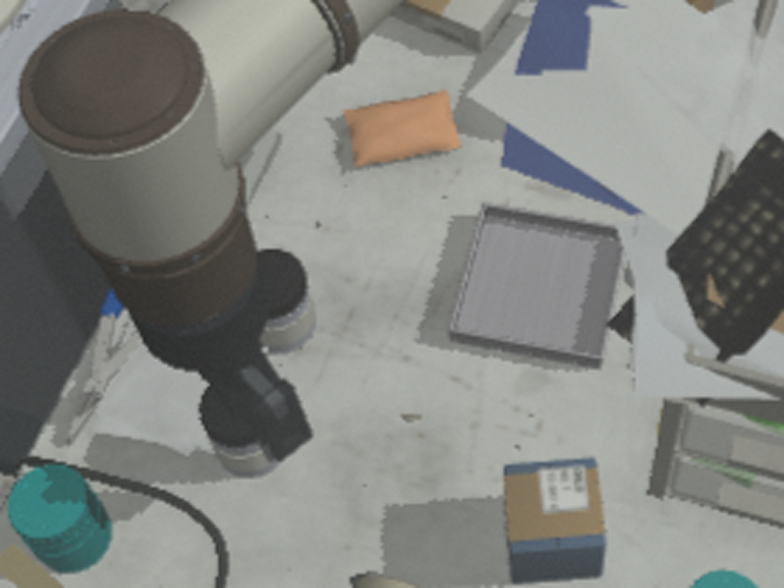

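Request:
jog_arm:
  rows:
    - [[0,0.15,0.2],[0,0,0],6.5]
    - [[0,0,0],[0,0,0],4.0]
    - [[0,0,0],[0,0,0],4.0]
    - [[0,0,0],[0,0,0],4.0]
    - [[0,0,0],[0,0,0],4.0]
    - [[0,0,-1],[0,0,0],4.0]
    - [[0,0,-2],[0,0,0],4.0]
    - [[0,0,-2],[0,0,0],4.0]
    - [[0,0,0],[0,0,0],4.0]
    - [[0,0,0],[0,0,0],4.0]

```text
clock: 14.55
position: [446.7, -311.8, 73.3]
ee_rot: [-0.495, 0.869, 0.001, -0.0]
contact_force: [-0.1, 0.1, -2.0]
gripper_width: 46.5
```

```bash
python3 -c "
from h import *
from bench import eyes
show([447.2,-312.3,24])
im=eyes.get_image('side')[:,:,::-1];cv2.imwrite('pics/s9.png',cv2.resize(im[170:380,120:400],None,fx=2.8,fy=2.8,interpolation=2))
show([447.2,-312.3,24])
"
```

```text
t 14.55 pos [ 446.7 -311.8   73.3] j [-0.312  0.375 -0.355 -0.001 -0.842 -0.222] F [-0.1   0.12 -2.04] w 46.5
xax [-0.51 -0.86 -0.  ] yax [-0.86   0.51   0.001] z [-0.001  0.001 -1.   ]
tool delta cm [ 0.02 -0.07  4.93]
t 14.6 pos [ 446.5 -311.8   73. ] j [-0.312  0.375 -0.355 -0.    -0.842 -0.222] F [-0.12 -0.04 -1.52] w 46.3
xax [-0.509 -0.861  0.   ] yax [-0.861  0.509  0.002] z [-0.002  0.001 -1.   ]
tool delta cm [ 0.01 -0.09  4.9 ]
```

View pics/s9.png

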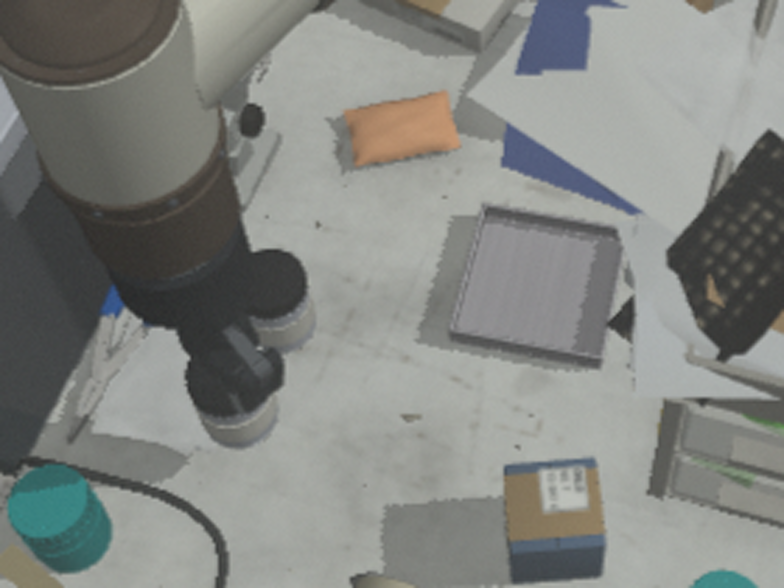

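Run:
```python
import numpy as np
from h import *
D=np.loadtxt('log.txt')
q2,q3=D[:,1],D[:,2]; x,y,z=D[:,6:9].T
r=np.sqrt(x*x+y*y-160**2); p=q2-q3; o=np.ones_like(p); Z=0*o
for nm,A in (('noA3',np.r_[np.c_[np.sin(q2),np.cos(p),Z],np.c_[np.cos(q2),-np.sin(p),o]]),('a1',np.r_[np.c_[np.sin(q2),np.cos(p),Z,o],np.c_[np.cos(q2),-np.sin(p),o,Z]])):
    s=np.linalg.lstsq(A,np.r_[r,z],rcond=None); print(nm,s[0].round(0),s[3].round(2),np.abs(A@s[0]-np.r_[r,z]).max())
np.set_printoptions(precision=0,suppress=True)
print('paper at z225')
for px in ((379,225),(402,206),(398,188),(425,170),(437,150),(364,215),(332,216),(308,190)): print(px,atz('top',px,222))
```

```text
noA3 [ 565.  422. -171.] [6.39 4.36 0.43] 2.941529161664562
a1 [ 565.  422. -171.   -0.] [6.4  6.2  0.73 0.31] 2.9498987266964605
paper at z225
(379, 225) [ 559. -147.  222.]
(402, 206) [ 595. -194.  222.]
(398, 188) [ 632. -187.  222.]
(425, 170) [ 666. -242.  222.]
(437, 150) [ 706. -268.  222.]
(364, 215) [ 580. -117.  222.]
(332, 216) [580. -54. 222.]
(308, 190) [633.  -8. 222.]
```

```bash
cat > kin.py <<'E'
import numpy as np
from scipy.optimize import least_squares
from scipy.spatial.transform import Rotation as R
L2,L4,OFF,H=565.,422.,160.,310.; D1=-171+H
def fk(q):
    q1,q2,q3,q4,q5=q[:5]
    rh=np.array([np.cos(q1),np.sin(q1),0]); rt=np.array([np.sin(q1),-np.cos(q1),0]); zh=np.array([0,0,1.])
    E=D1*zh+L2*(np.sin(q2)*rh+np.cos(q2)*zh); p=q2-q3
    f=np.cos(p)*rh-np.sin(p)*zh; F=E+L4*f
    a=p-q5; tz=np.cos(a)*rh-np.sin(a)*zh
    Q=R.from_rotvec(f*q4).as_matrix()
    e=Q@rt; tz=Q@tz; W=F+OFF*e
    return dict(S=D1*zh,E=E,F=F,W=W,T=W+H*tz,tz=tz)
LO=np.array([-3.14,-1.21,-1.07,-3.16,-2.99]);HI=np.array([3.14,2.06,1.41,2.05,-.16])
def ik(T,tz,q0):
    g=lambda q:np.r_[(fk(q)['T']-T)/100,(fk(q)['tz']-tz)*3]
    s=least_squares(g,np.clip(q0,LO+1e-3,HI-1e-3),bounds=(LO,HI)); return s.x,np.abs(s.fun).max()
def segd(a,b,c,d,n=60):
    t=np.linspace(0,1,n)[:,None]; A=a+(b-a)*t; B=np.array(c,float)+(np.array(d,float)-np.array(c))*t
    return np.sqrt(((A[:,None]-B[None])**2).sum(2)).min()
LAMP=[((340,-100,0),(420,-10,455)),((420,-10,455),(440,290,260)),((435,0,220),(435,610,220))]
PAP=np.array([(559,-147),(595,-194),(632,-187),(666,-242),(706,-268),(580,-54),(633,-8),(706,30)],float)
def report(q):
    k=fk(q); out=[]
    for s in (('E','F'),('F','W'),('W','T')): out.append([round(segd(k[s[0]],k[s[1]],*l)) for l in LAMP])
    # paper: distance from hand axis & barrel to paper polygon (sampled)
    import cv2
    hull=cv2.convexHull(PAP.astype(np.float32)); m=1e9
    gx,gy=np.meshgrid(np.arange(540,720,10),np.arange(-290,40,10))
    P=np.array([[a,b,222] for a,b in zip(gx.ravel(),gy.ravel()) if cv2.pointPolygonTest(hull,(float(a),float(b)),False)>=0],float)
    pd=[]
    for s in (('W','T'),('F','W'),('E','F')):
        A=k[s[0]]+(k[s[1]]-k[s[0]])*np.linspace(0,1,80)[:,None]; pd.append(round(np.sqrt(((A[:,None]-P[None])**2).sum(2)).min()))
    return out,pd
E
python3 - <<'E'
from kin import *
D=np.loadtxt('log.txt')
for r in D[[0,4,8,-1]]: print(fk(r)['T'].round(0),r[6:9].round(0))
q0=np.array([-.2,.5,-.2,0,-.9])
for nm,T in (('tray',(589,-153,26)),('B',(430,-218,24))):
    for t in (0,20,30,40):
        for b in (-90,-120,-150,180) if t else (0,):
            u=np.array([np.sin(np.radians(t))*np.cos(np.radians(b)),np.sin(np.radians(t))*np.sin(np.radians(b)),np.cos(np.radians(t))])
            q,e=ik(np.array(T,float),-u,q0); rp=report(q); print(nm,t,b,'err',round(e,3),'q',q.round(2),'lamp',rp[0],'paper hand/barrel/fore',rp[1])
E
```

```text
[ 563. -282.  179.] [ 563. -282.  179.]
[ 565. -281.   83.] [ 565. -280.   82.]
[620. 246.  83.] [620. 246.  83.]
[ 447. -312.   73.] [ 447. -312.   73.]
tray 0 0 err 0.0 q [ 0.01  0.52 -0.24  0.   -0.81] lamp [[34, 34, 189], [186, 186, 191], [224, 251, 217]] paper hand/barrel/fore [3, 114, 122]
tray 20 -90 err 0.0 q [-0.18  0.59 -0.02  0.39 -1.07] lamp [[96, 96, 267], [262, 270, 286], [249, 331, 261]] paper hand/barrel/fore [31, 109, 146]
tray 20 -120 err 0.0 q [-0.18  0.52 -0.14  0.45 -0.84] lamp [[86, 86, 247], [214, 225, 251], [234, 296, 241]] paper hand/barrel/fore [48, 119, 150]
tray 20 -150 err 0.0 q [-0.11  0.45 -0.29  0.38 -0.58] lamp [[45, 45, 195], [153, 172, 194], [195, 252, 210]] paper hand/barrel/fore [48, 122, 142]
tray 20 180 err 0.0 q [ 0.01  0.42 -0.52 -0.02 -0.28] lamp [[25, 29, 105], [83, 120, 105], [145, 208, 172]] paper hand/barrel/fore [49, 129, 154]
tray 30 -90 err 0.0 q [-0.27  0.64  0.08  0.54 -1.21] lamp [[130, 130, 294], [309, 319, 330], [249, 378, 276]] paper hand/barrel/fore [58, 108, 142]
tray 30 -120 err 0.0 q [-0.29  0.54 -0.09  0.66 -0.92] lamp [[131
[... 2187 characters left out ...]
.63  0.71 -0.24] lamp [[98, 134, 195], [98, 156, 195], [139, 301, 241]] paper hand/barrel/fore [228, 226, 226]
B 40 -90 err 0.0 q [-0.55  0.61 -0.1   0.6  -1.33] lamp [[227, 227, 345], [335, 371, 371], [149, 436, 293]] paper hand/barrel/fore [222, 180, 180]
B 40 -120 err 0.0 q [-0.65  0.5  -0.25  0.8  -1.09] lamp [[260, 260, 363], [320, 360, 373], [149, 426, 292]] paper hand/barrel/fore [238, 245, 245]
B 40 -150 err 0.0 q [-0.69  0.38 -0.43  1.03 -0.78] lamp [[262, 265, 348], [280, 325, 346], [149, 396, 283]] paper hand/barrel/fore [243, 276, 276]
B 40 180 err 0.0 q [-0.62  0.28 -0.58  1.3  -0.4 ] lamp [[222, 237, 301], [215, 268, 290], [135, 341, 254]] paper hand/barrel/fore [242, 276, 276]
```

Request:
jog_arm:
  rows:
    - [[0,0,1.5],[0,0,0],4.0]
    - [[0,0,1.7],[0,0,0],4.0]
    - [[0,0,1.0],[0,0,0],4.0]
    - [[0,0,0.5],[0,0,0],4.0]
    - [[0,0,0.2],[0,0,0],4.0]
    - [[0,0,0],[0,0,0],4.0]

```text
clock: 15.35
position: [447.5, -312.2, 25.3]
ee_rot: [-0.495, 0.869, -0.0, 0.0]
contact_force: [-0.6, 0.6, -1.9]
gripper_width: 46.6
```

```bash
python3 -c "
from h import *
show()
"
```

```text
t 15.35 pos [ 447.5 -312.2   25.3] j [-0.312  0.44  -0.402  0.    -0.728 -0.222] F [-0.59  0.6  -1.88] w 46.6
xax [-0.509 -0.861 -0.   ] yax [-0.861  0.509 -0.001] z [ 0.001 -0.    -1.   ]
```

Request:
jog_arm:
  rows:
    - [[0,0,0.15],[0,0,0],4.0]
    - [[0,0,0],[0,0,0],5.5]
    - [[0,0,0],[0,0,0],7.0]
    - [[0,0,0],[0,0,0],8.0]
    - [[-0.23,0,-0.2],[0,-7,0],8.0]
    - [[-0.23,0,-0.01],[0,-7,0],8.0]
    - [[-0.23,0,-0.02],[0,-7,0],8.0]
    - [[-0.23,0,-0.01],[0,-7,0],8.0]
    - [[-0.23,0,-0.02],[0,-7,0],8.0]
    - [[0,0,0],[0,0,0],8.0]

```text
clock: 16.6
position: [451.7, -304.8, 27.3]
ee_rot: [-0.47, 0.83, 0.149, 0.261]
contact_force: [0.9, -0.7, 0.4]
gripper_width: 79.9
```

```bash
python3 -c "
from h import *
from bench import eyes
s=show()
M=R.from_quat(s['ee_rot']).as_matrix(); print('G',s['position']-19*M[:,2])
im=eyes.get_image('side')[:,:,::-1];cv2.imwrite('pics/s10.png',cv2.resize(im[170:380,120:400],None,fx=2.8,fy=2.8,interpolation=2))
im=eyes.get_image('top')[:,:,::-1];cv2.imwrite('pics/t10.png',im)
"
```

```text
t 16.6 pos [ 451.7 -304.8   27.3] j [-0.709  0.566 -0.097 -0.675 -1.13   0.535] F [ 0.91 -0.67  0.39] w 79.9
xax [-0.421 -0.703 -0.573] yax [-0.858  0.513  0.002] z [ 0.293  0.493 -0.819]
G [ 446.13928419 -314.14743472   42.82711941]
```

View pics/s10.png

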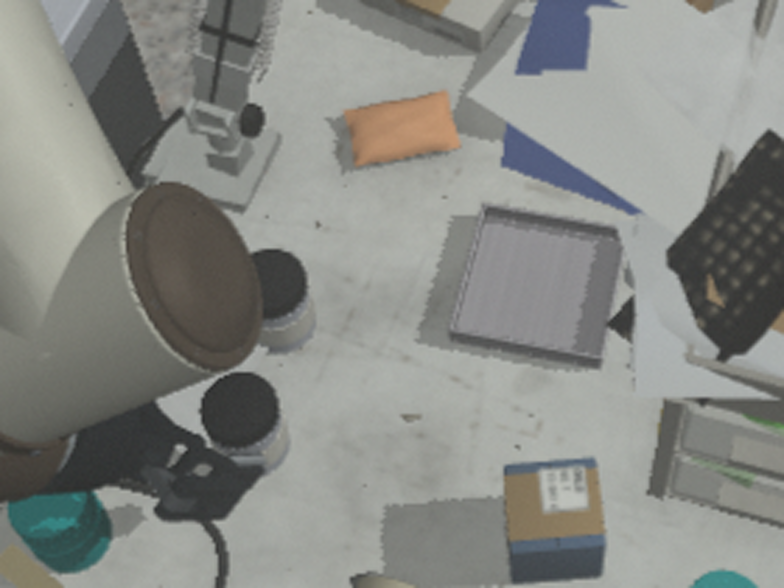

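View pics/t10.png

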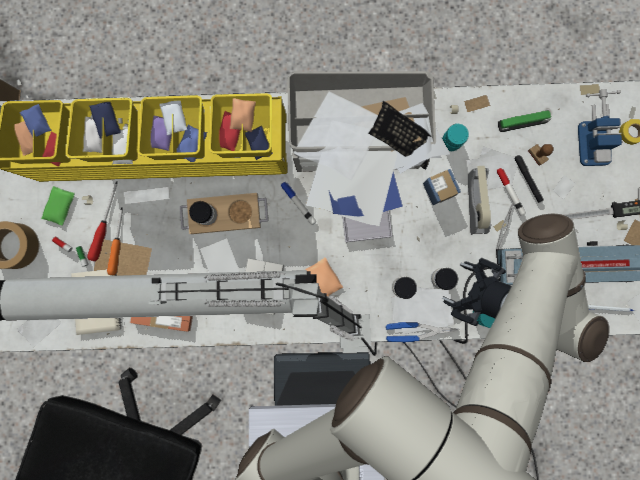

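Request:
jog_arm:
  rows:
    - [[-0.3,0,-0.05],[0,0,0],8.0]
    - [[0,0,0],[0,0,0],4.0]
    - [[0,0,0],[0,0,0],4.0]
    - [[0,0,0],[0,0,0],4.0]
    - [[0,0,0],[0,0,0],4.0]
    - [[-0.6,0,-0.8],[0,0,0],4.0]
    - [[-1.7,0,-2.5],[0,0,0],4.0]
    - [[-1.7,0,-2.5],[0,0,0],4.0]
    - [[0,0,0],[0,0,0],4.0]
    - [[0,0,0],[0,0,0],4.0]

```text
clock: 17.95
position: [453.3, -300.8, 100.7]
ee_rot: [-0.472, 0.828, 0.15, 0.261]
contact_force: [-0.2, 0.3, -1.7]
gripper_width: 43.6
```

```bash
python3 -c "
from h import *
from bench import eyes
s=show()
M=R.from_quat(s['ee_rot']).as_matrix(); G=s['position']-19*M[:,2]; print('G',G)
im=eyes.get_image('side')[:,:,::-1];cv2.imwrite('pics/s11.png',cv2.resize(im[170:380,120:400],None,fx=2.8,fy=2.8,interpolation=2))
for T in ([560,-260,112],[589,-153,112],[589,-153,47]): print(T,(M.T@(np.array(T)-G)/10).round(2)); G=np.array(T)
"
```

```text
t 17.95 pos [ 453.3 -300.8  100.7] j [-0.696  0.466 -0.056 -0.642 -1.238  0.437] F [-0.18  0.28 -1.65] w 43.6
xax [-0.418 -0.704 -0.574] yax [-0.861  0.509  0.001] z [ 0.291  0.494 -0.819]
G [ 447.7190128  -310.14895612  116.26664309]
[560, -260, 112] [-7.98 -7.11  6.1 ]
[589, -153, 112] [-8.75  2.95  6.14]
[589, -153, 47] [ 3.73 -0.01  5.32]
```

View pics/s11.png

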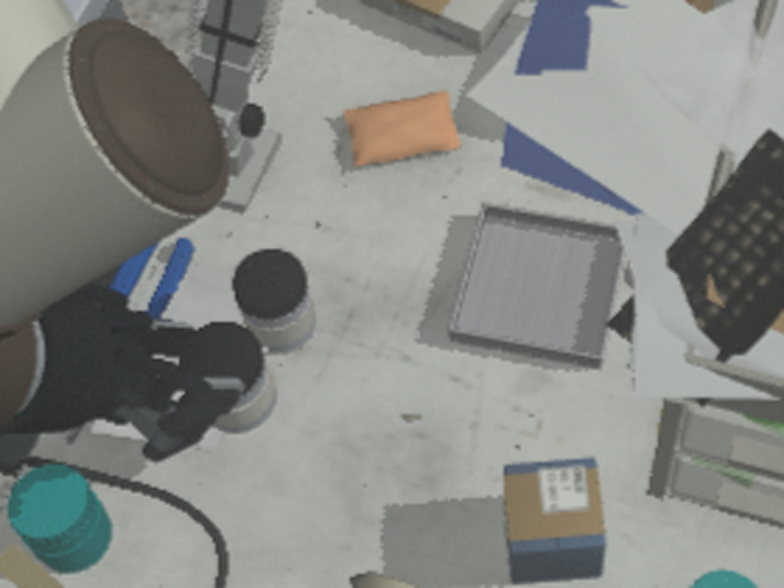

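Request:
jog_arm:
  rows:
    - [[-2.5,-2.2,1.9],[0,0,0],4.0]
    - [[-2.7,-2.5,2.1],[0,0,0],4.0]
    - [[-2.8,-2.4,2.1],[0,0,0],4.0]
    - [[-2.9,1.0,2.0],[0,0,0],4.0]
    - [[-2.9,1.0,2.0],[0,0,0],4.0]
    - [[-2.9,0.9,2.1],[0,0,0],4.0]
    - [[0,0,0],[0,0,0],4.0]
    - [[0,0,0],[0,0,0],4.0]

```text
clock: 19.0
position: [594.5, -144.9, 96.0]
ee_rot: [-0.472, 0.829, 0.15, 0.26]
contact_force: [-0.7, 0.1, -2.5]
gripper_width: 43.8
```

```bash
python3 -c "
from h import *
from bench import eyes
s=show()
M=R.from_quat(s['ee_rot']).as_matrix(); G=s['position']-19*M[:,2]; print('G',G)
im=eyes.get_image('side')[:,:,::-1];cv2.imwrite('pics/s12.png',cv2.resize(im[170:380,160:440],None,fx=2.8,fy=2.8,interpolation=2))
im=eyes.get_image('top')[:,:,::-1];cv2.imwrite('pics/t12.png',im)
for T in ([589,-153,60],[589,-153,47]): print(T,(M.T@(np.array(T)-G)/10).round(2)); G=np.array(T)
"
```

```text
t 19.0 pos [ 594.5 -144.9   96. ] j [-0.345  0.47  -0.041 -0.704 -1.055  0.168] F [-0.73  0.09 -2.52] w 43.8
xax [-0.418 -0.705 -0.573] yax [-0.861  0.509  0.002] z [ 0.29   0.494 -0.82 ]
G [ 588.95944525 -154.28791136  111.54869016]
[589, -153, 60] [2.86 0.05 4.29]
[589, -153, 47] [ 0.74 -0.    1.07]
```

View pics/s12.png

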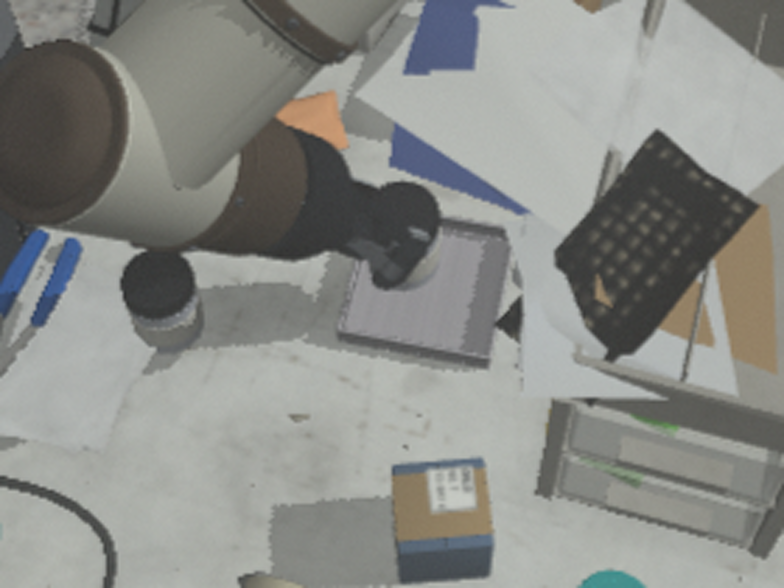

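View pics/t12.png

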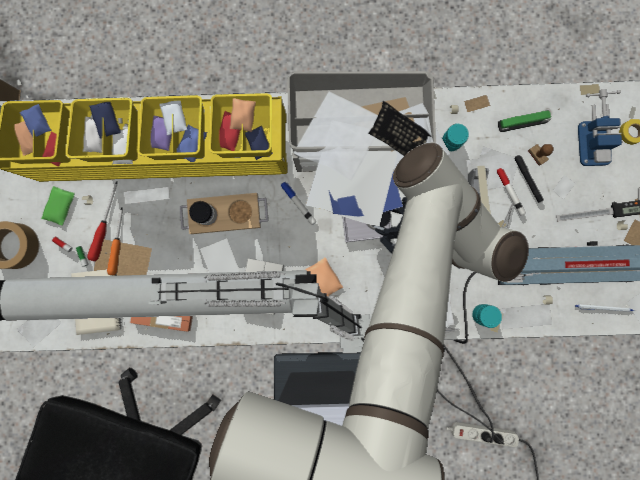

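Request:
jog_arm:
  rows:
    - [[0.9,0,1.3],[0,0,0],4.0]
    - [[1.2,0,1.7],[0,0,0],4.0]
    - [[0.8,0,1.2],[0,0,0],4.0]
    - [[0.35,0,0.5],[0,0,0],4.0]
    - [[0,0,0],[0,0,0],4.0]
    - [[0,0,0],[0,0,0],4.0]

```text
clock: 19.85
position: [595.7, -144.7, 40.6]
ee_rot: [-0.473, 0.828, 0.149, 0.262]
contact_force: [-0.5, -0.7, -0.4]
gripper_width: 43.3
```

```bash
python3 -c "
from h import *
from bench import eyes
s=show()
M=R.from_quat(s['ee_rot']).as_matrix(); G=s['position']-19*M[:,2]; print('G',G)
im=eyes.get_image('side')[:,:,::-1];cv2.imwrite('pics/s13.png',cv2.resize(im[220:320,240:370],None,fx=6,fy=6,interpolation=2))
"
```

```text
t 19.85 pos [ 595.7 -144.7   40.6] j [-0.352  0.544 -0.071 -0.747 -0.979  0.256] F [-0.51 -0.71 -0.39] w 43.3
xax [-0.416 -0.705 -0.574] yax [-0.861  0.509 -0.001] z [ 0.293  0.493 -0.819]
G [ 590.12013343 -154.04285438   56.14328371]
```

View pics/s13.png

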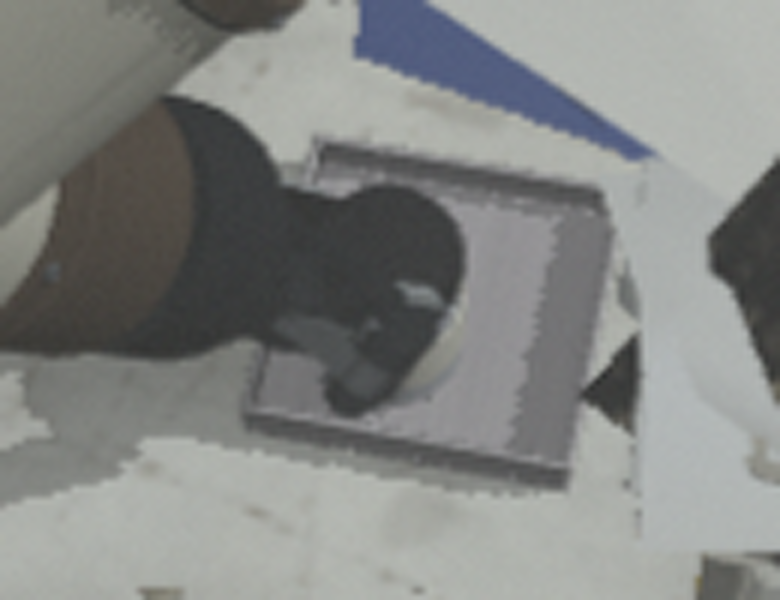

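Request:
jog_arm:
  rows:
    - [[0.2,0,0.3],[0,0,0],4.0]
    - [[0.1,0,0.15],[0,0,0],4.0]
    - [[0,0,0],[0,0,0],4.0]

```text
clock: 20.27
position: [595.3, -144.4, 34.6]
ee_rot: [-0.473, 0.828, 0.149, 0.261]
contact_force: [0.1, 0.6, -1.7]
gripper_width: 43.8
```

Request:
jog_arm:
  rows:
    - [[0.1,0,0.15],[0,0,0],4.0]
    - [[0,0,0],[0,0,0],4.0]

```text
clock: 20.52
position: [595.8, -143.7, 34.3]
ee_rot: [-0.473, 0.828, 0.149, 0.262]
contact_force: [-1.2, 1.7, 5.2]
gripper_width: 43.7
```

Request:
jog_arm:
  rows:
    - [[0,0,0],[0,0,0],4.8]
    - [[0,0,0],[0,0,0],5.5]
    - [[0,0,0],[0,0,0],6.5]
    - [[0,0,0],[0,0,0],6.5]
    - [[0,0,0],[0,0,0],6.5]

```text
clock: 21.15
position: [595.3, -144.4, 32.6]
ee_rot: [-0.472, 0.829, 0.149, 0.261]
contact_force: [-0.7, 0.6, 0.2]
gripper_width: 64.6
```

```bash
python3 -c "
from h import *
from bench import eyes
s=show()
im=eyes.get_image('side')[:,:,::-1];cv2.imwrite('pics/s14.png',cv2.resize(im[220:320,240:370],None,fx=6,fy=6,interpolation=2))
"
```

```text
t 21.15 pos [ 595.3 -144.4   32.6] j [-0.353  0.555 -0.074 -0.753 -0.97   0.268] F [-0.74  0.6   0.19] w 64.6
xax [-0.417 -0.705 -0.573] yax [-0.861  0.509  0.   ] z [ 0.292  0.494 -0.819]
```

View pics/s14.png

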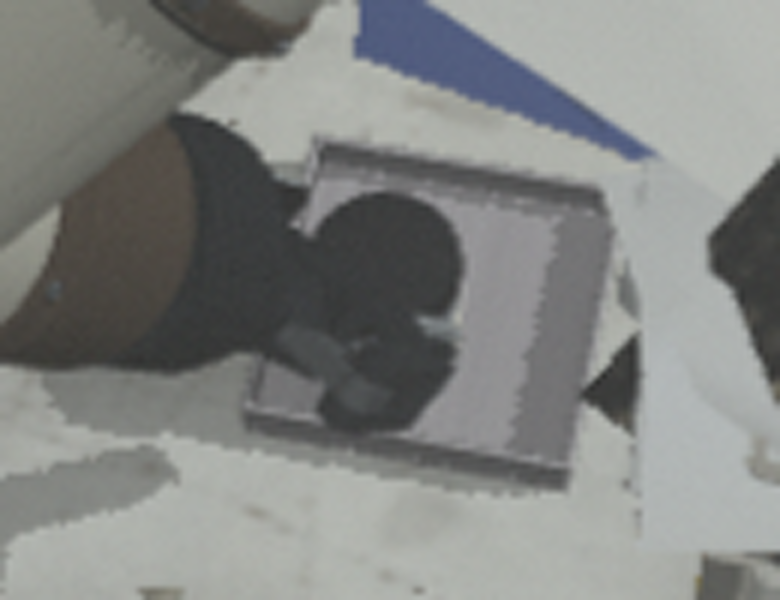

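Request:
jog_arm:
  rows:
    - [[0,0,-2],[0,0,0],6.5]
    - [[0,0,-4],[0,0,0],6.5]
    - [[0,0,-4],[0,0,0],8.0]
    - [[0,0,-4],[0,0,0],8.5]
    - [[0,0,0],[0,0,0],8.5]

```text
clock: 21.82
position: [555.1, -216.6, 152.0]
ee_rot: [-0.473, 0.828, 0.145, 0.263]
contact_force: [0.2, 0.3, -0.3]
gripper_width: 84.6
```

```bash
python3 -c "
from h import *
from bench import eyes
s=show()
M=R.from_quat(s['ee_rot']).as_matrix(); G=s['position']-19*M[:,2]; print('G',G)
im=eyes.get_image('side')[:,:,::-1];cv2.imwrite('pics/s15.png',im);cv2.imwrite('pics/s15c.png',cv2.resize(im[220:320,200:370],None,fx=4.6,fy=4.6,interpolation=2))
print(fitlid('side',im,589,-154,68.))
print((M.T@(np.array([430,-218.2,45])-100*M[:,2]-G)/10).round(2))
"
```

```text
t 21.82 pos [ 555.1 -216.6  152. ] j [-0.478  0.416  0.018 -0.658 -1.208  0.196] F [ 0.17  0.25 -0.35] w 84.6
xax [-0.415 -0.707 -0.573] yax [-0.86   0.511 -0.008] z [ 0.299  0.489 -0.82 ]
G [ 549.43771211 -225.89584086  167.53637525]
(array([ 590.38317081, -156.96848014]), np.float64(48.462745098039214), np.float64(495.0))
[11.43 10.76 -3.15]
```

View pics/s15c.png

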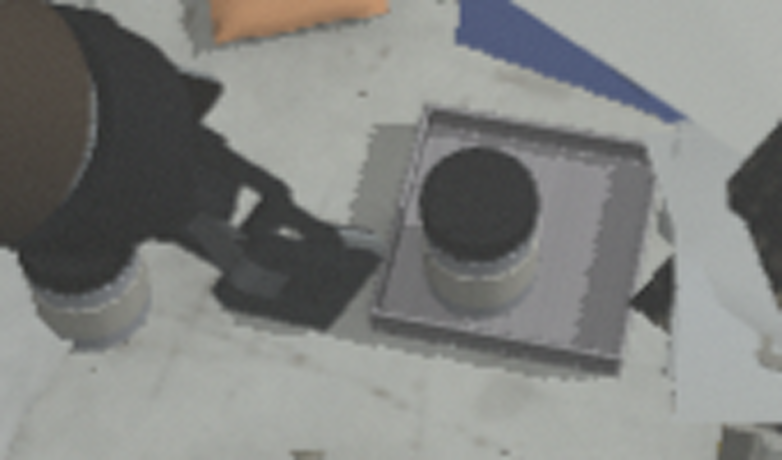

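Request:
jog_arm:
  rows:
    - [[2.8,2.7,-0.8],[0,0,0],8.5]
    - [[2.9,2.7,-0.8],[0,0,0],8.5]
    - [[2.9,2.7,-0.8],[0,0,0],8.5]
    - [[2.8,2.7,-0.8],[0,0,0],8.5]
    - [[0,0,0],[0,0,0],8.5]
    - [[0,0,0],[0,0,0],8.5]

```text
clock: 22.62
position: [404.9, -254.5, 108.1]
ee_rot: [-0.472, 0.828, 0.149, 0.261]
contact_force: [0.7, -0.8, -0.4]
gripper_width: 85.0
```

```bash
python3 -c "
from h import *
from bench import eyes
s=show()
M=R.from_quat(s['ee_rot']).as_matrix(); G=s['position']-19*M[:,2]; print('G',G)
im=eyes.get_image('side')[:,:,::-1];cv2.imwrite('pics/s16.png',cv2.resize(im[170:380,120:400],None,fx=2.8,fy=2.8,interpolation=2))
print((M.T@(np.array([430,-218.2,44])-G)/10).round(2))
"
```

```text
t 22.62 pos [ 404.9 -254.5  108.1] j [-0.69   0.363 -0.205 -0.655 -1.197  0.462] F [ 0.68 -0.83 -0.4 ] w 85.0
xax [-0.417 -0.705 -0.574] yax [-0.861  0.509  0.   ] z [ 0.292  0.494 -0.819]
G [ 399.32639916 -263.90929522  123.71019113]
[ 0.07 -0.32  9.68]
```

View pics/s16.png

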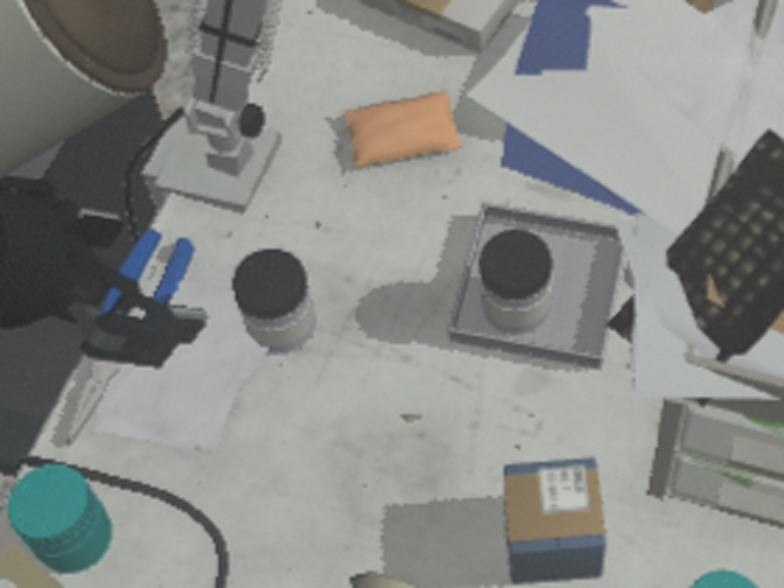

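Request:
jog_arm:
  rows:
    - [[0.1,-0.3,2],[0,0,0],8.5]
    - [[0,0,3],[0,0,0],8.5]
    - [[0,0,3],[0,0,0],8.5]
    - [[0,0,1.7],[0,0,0],8.5]
    - [[0,0,0],[0,0,0],8.5]
    - [[0,0,0],[0,0,0],8.5]

```text
clock: 23.42
position: [435.6, -209.7, 28.9]
ee_rot: [-0.473, 0.828, 0.148, 0.261]
contact_force: [1.3, -0.6, 0.3]
gripper_width: 84.7
```

```bash
python3 -c "
from h import *
from bench import eyes
s=show()
M=R.from_quat(s['ee_rot']).as_matrix(); G=s['position']-19*M[:,2]; print('G',G)
im=eyes.get_image('side')[:,:,::-1];cv2.imwrite('pics/s17.png',cv2.resize(im[220:330,130:280],None,fx=5,fy=5,interpolation=2))
print((M.T@(np.array([430,-218.2,44])-G)/10).round(2))
"
```

```text
t 23.43 pos [ 435.6 -209.7   28.9] j [-0.597  0.464 -0.281 -0.74  -1.013  0.528] F [ 1.32 -0.58  0.31] w 84.7
xax [-0.416 -0.706 -0.573] yax [-0.861  0.509 -0.002] z [ 0.293  0.493 -0.819]
G [ 430.05964894 -219.05267556   44.50678509]
[-0.03  0.05  0.08]
```

View pics/s17.png

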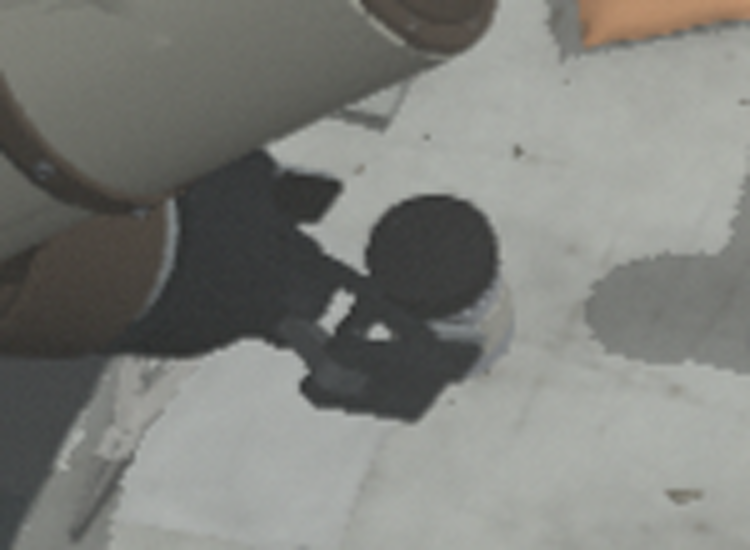

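Request:
jog_arm:
  rows:
    - [[0,0,0],[0,0,0],6.0]
    - [[0,0,0],[0,0,0],4.0]
    - [[0,0,0],[0,0,0],4.0]
    - [[0,0,0],[0,0,0],4.0]
    - [[0,0,0],[0,0,0],4.0]
    - [[-0.6,0,-0.8],[0,0,0],4.0]
    - [[-1.7,0,-2.5],[0,0,0],4.0]
    - [[-1.1,0,-1.7],[0,0,0],4.0]
    - [[0,0,0],[0,0,0],4.0]
    - [[0,0,0],[0,0,0],4.0]

```text
clock: 24.72
position: [434.1, -209.2, 88.0]
ee_rot: [-0.472, 0.829, 0.15, 0.261]
contact_force: [0.1, 0.9, -4.8]
gripper_width: 42.3
```

```bash
python3 -c "
from h import *
from bench import eyes
s=show()
M=R.from_quat(s['ee_rot']).as_matrix(); G=s['position']-19*M[:,2]; print('G',G)
im=eyes.get_image('side')[:,:,::-1];cv2.imwrite('pics/s18.png',cv2.resize(im[200:330,110:280],None,fx=4.6,fy=4.6,interpolation=2))
s=show()
print((M.T@(np.array([550,-285,100])-G)/10).round(2))
"
```

```text
t 24.73 pos [ 434.1 -209.2   88. ] j [-0.589  0.369 -0.249 -0.696 -1.106  0.425] F [ 0.08  0.87 -4.77] w 42.3
xax [-0.418 -0.704 -0.574] yax [-0.861  0.509  0.002] z [ 0.291  0.494 -0.819]
G [ 428.56444208 -218.64419278  103.56302093]
t 24.77 pos [ 434.  -209.2   87.7] j [-0.589  0.369 -0.25  -0.695 -1.106  0.425] F [ 0.01 -0.82 -4.67] w 42.4
xax [-0.418 -0.704 -0.574] yax [-0.861  0.509  0.002] z [ 0.291  0.495 -0.819]
[ -0.2  -13.83   0.55]
```

View pics/s18.png

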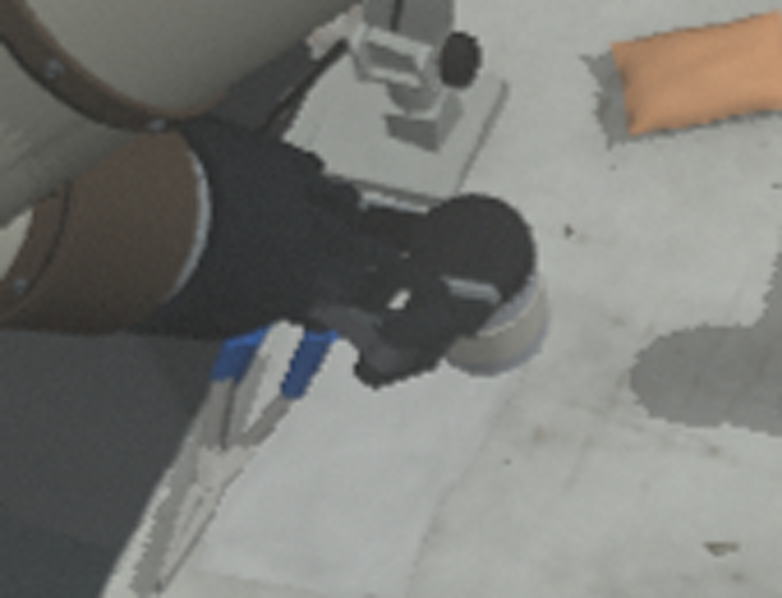

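Request:
jog_arm:
  rows:
    - [[0,-3,0],[0,0,0],4.0]
    - [[0,-4.5,0],[0,0,0],4.0]
    - [[0,-4.2,0],[0,0,0],4.0]
    - [[0.9,0,1.3],[0,0,0],4.0]
    - [[1.2,0,1.7],[0,0,0],4.0]
    - [[0.7,0,1.0],[0,0,0],4.0]
    - [[0.2,0,0.3],[0,0,0],4.0]
    - [[0,0,0],[0,0,0],4.0]
    - [[0,0,0],[0,0,0],4.0]

```text
clock: 25.9
position: [535.8, -269.6, 37.2]
ee_rot: [-0.473, 0.828, 0.148, 0.262]
contact_force: [-0.6, 0.4, -4.7]
gripper_width: 42.0
```

```bash
python3 -c "
from h import *
s=show()
M=R.from_quat(s['ee_rot']).as_matrix(); G=s['position']-19*M[:,2]; print('G',G)
"
```

```text
t 25.9 pos [ 535.8 -269.6   37.2] j [-0.578  0.587 -0.011 -0.693 -1.113  0.405] F [-0.55  0.36 -4.66] w 42.0
xax [-0.416 -0.706 -0.573] yax [-0.861  0.509 -0.002] z [ 0.293  0.493 -0.819]
G [ 530.19412761 -278.9254945    52.78657962]
```

Request:
jog_arm:
  rows:
    - [[0.2,0,0.3],[0,0,0],4.0]
    - [[0.1,0,0.15],[0,0,0],4.0]
    - [[0,0,0],[0,0,0],4.0]

```text
clock: 26.28
position: [535.3, -269.0, 30.7]
ee_rot: [-0.472, 0.828, 0.149, 0.261]
contact_force: [-0.5, -0.7, -4.9]
gripper_width: 42.7
```

Request:
jog_arm:
  rows:
    - [[0.1,0,0.15],[0,0,0],4.0]
    - [[0,0,0],[0,0,0],4.0]

```text
clock: 26.52
position: [535.6, -269.2, 29.8]
ee_rot: [-0.473, 0.828, 0.149, 0.261]
contact_force: [-1.3, -0.4, 0.2]
gripper_width: 42.6
```

Request:
jog_arm:
  rows:
    - [[0,0,0],[0,0,0],5.0]
    - [[0,0,0],[0,0,0],6.5]
    - [[0,0,0],[0,0,0],8.0]
    - [[0,0,0],[0,0,0],8.0]
    - [[0.23,0,-0.01],[0,7,0],8.0]
    - [[0.23,0,-0.02],[0,7,0],8.0]
    - [[0.23,0,-0.01],[0,7,0],8.0]
    - [[0.23,0,-0.02],[0,7,0],8.0]
    - [[0.23,0,-0.01],[0,7,0],8.0]
    - [[0,0,0],[0,0,0],8.0]

```text
clock: 27.78
position: [530.2, -276.4, 25.4]
ee_rot: [-0.497, 0.868, 0.0, -0.0]
contact_force: [0.3, -0.2, -0.4]
gripper_width: 80.0
```

```bash
python3 -c "
from h import *
from bench import eyes
s=show()
im=eyes.get_image('side')[:,:,::-1];cv2.imwrite('pics/s19.png',im);cv2.imwrite('pics/s19c.png',cv2.resize(im[220:350,180:350],None,fx=4.6,fy=4.6,interpolation=2))
im=eyes.get_image('top')[:,:,::-1];cv2.imwrite('pics/t19.png',im)
"
```

```text
t 27.77 pos [ 530.2 -276.4   25.4] j [-0.21   0.511 -0.268  0.    -0.793 -0.32 ] F [ 0.34 -0.22 -0.41] w 80.0
xax [-0.505 -0.863  0.   ] yax [-0.863  0.505  0.001] z [-0.001  0.    -1.   ]
```

View pics/s19c.png

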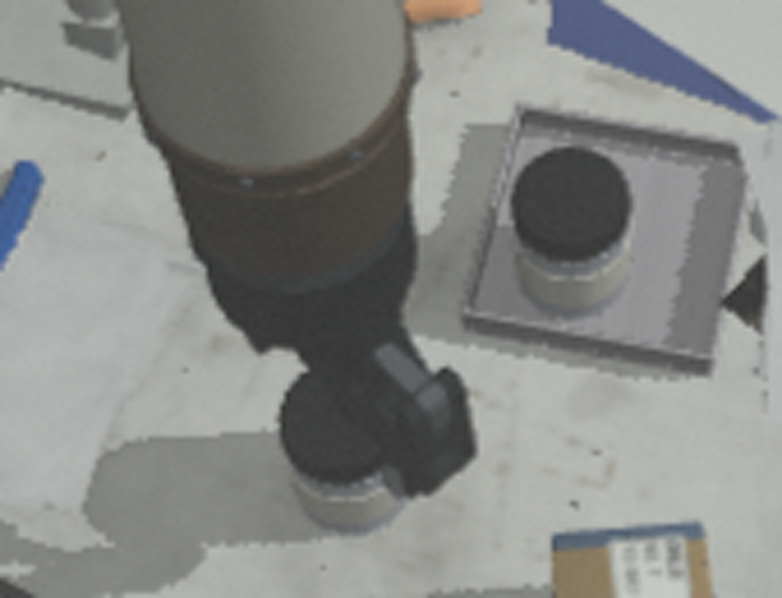

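View pics/t19.png

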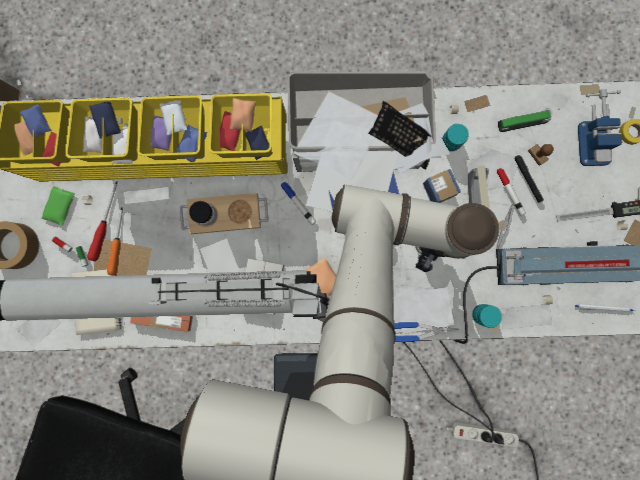

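Run:
```python
from h import *
# side bias: side = true + (.65,-1.5)
b=np.array([.65,-1.5])
for c in ((530,-278),(528,-281),(526,-284),(524,-282),(530,-284)):
    P=[[c[0]+b[0]+25*np.cos(t),c[1]+b[1]+25*np.sin(t),z] for z in (0,66) for t in TH]
    p=(proj('side',P)-[180,220]+.5)*4.6; lo,hi=p[:48],p[48:]
    print(c,'bot: xmin %.0f xmax %.0f ymax %.0f | top xmin %.0f ymin %.0f'%(lo[:,0].min(),lo[:,0].max(),lo[:,1].max(),hi[:,0].min(),hi[:,1].min()))
```

```text
(530, -278) bot: xmin 293 xmax 411 ymax 537 | top xmin 275 ymin 357
(528, -281) bot: xmin 286 xmax 404 ymax 542 | top xmin 268 ymin 362
(526, -284) bot: xmin 279 xmax 397 ymax 547 | top xmin 260 ymin 367
(524, -282) bot: xmin 276 xmax 394 ymax 541 | top xmin 257 ymin 362
(530, -284) bot: xmin 288 xmax 406 ymax 550 | top xmin 270 ymin 370
```

Run:
```python
import cv2
im=cv2.imread('pics/s19.png'); cv2.imwrite('pics/s19d.png',cv2.resize(im[290:345,230:295],None,fx=10,fy=10,interpolation=cv2.INTER_CUBIC))
```

```text
(no output)
```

View pics/s19d.png

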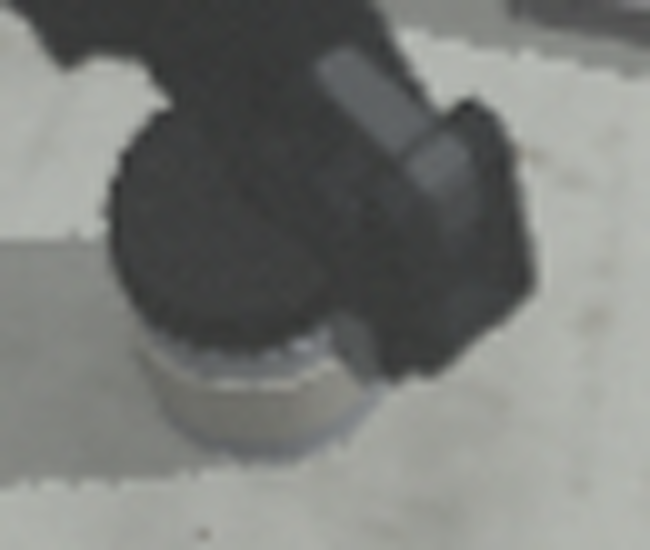

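Request:
jog_arm:
  rows:
    - [[0,0,0.1],[0,0,0],6.0]
    - [[0,0,0],[0,0,0],4.0]
    - [[0,0,0],[0,0,0],4.0]
    - [[0,0,0],[0,0,0],4.0]
    - [[0,0,0],[0,0,0],4.0]
    - [[0,0,-1],[0,0,0],4.0]
    - [[0,0,-3],[0,0,0],4.0]
    - [[0,0,-2],[0,0,0],4.0]
    - [[0,0,0],[0,0,0],4.0]
    - [[0,0,0],[0,0,0],4.0]

```text
clock: 29.12
position: [528.8, -277.9, 83.1]
ee_rot: [-0.495, 0.869, 0.001, -0.001]
contact_force: [0.5, 1.1, -5.0]
gripper_width: 46.3
```

```bash
python3 -c "
from h import *
from bench import eyes
s=show([623.6,166.1,290])
im=eyes.get_image('side')[:,:,::-1];cv2.imwrite('pics/s20.png',im);cv2.imwrite('pics/s20c.png',cv2.resize(im[250:345,210:310],None,fx=6,fy=6,interpolation=2))
s=show([623.6,166.1,290])
"
```

```text
t 29.12 pos [ 528.8 -277.9   83.1] j [-0.214  0.442 -0.211 -0.001 -0.92  -0.321] F [ 0.45  1.07 -4.97] w 46.3
xax [-0.51 -0.86 -0.  ] yax [-0.86   0.51   0.003] z [-0.002  0.002 -1.   ]
tool delta cm [-43.03  14.54 -20.64]
t 29.18 pos [ 528.7 -277.9   82.9] j [-0.214  0.443 -0.211 -0.001 -0.921 -0.321] F [ 0.18  0.69 -4.13] w 46.1
xax [-0.51 -0.86  0.  ] yax [-0.86   0.51   0.003] z [-0.003  0.001 -1.   ]
tool delta cm [-43.03  14.54 -20.67]
```

View pics/s20c.png

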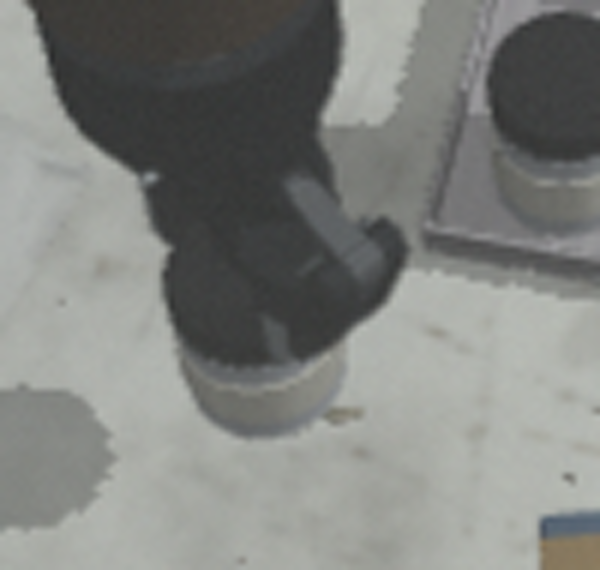

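Request:
jog_arm:
  rows:
    - [[0,0,-3],[0,0,0],4.0]
    - [[0,0,-6],[0,0,0],4.0]
    - [[0,0,-6],[0,0,0],4.0]
    - [[0,0,-5],[0,0,0],4.0]
    - [[0,0,-1.2],[0,0,0],4.0]
    - [[-2.5,0.9,0],[0,0,0],4.0]
    - [[-4.5,1.5,0],[0,0,0],4.0]
    - [[-5,1.7,0],[0,0,0],4.0]
    - [[-5,1.7,0],[0,0,0],4.0]
    - [[-5,1.7,0],[0,0,0],4.0]

```text
clock: 30.42
position: [576.3, -49.0, 293.0]
ee_rot: [-0.495, 0.869, 0.002, -0.003]
contact_force: [0.9, 0.9, -4.9]
gripper_width: 46.4
```

Request:
jog_arm:
  rows:
    - [[-5,1.7,0],[0,0,0],4.0]
    - [[-5,1.7,0],[0,0,0],4.0]
    - [[-5,1.7,0],[0,0,0],4.0]
    - [[-4,1.3,0],[0,0,0],4.0]
    - [[-2,0.7,0],[0,0,0],4.0]
    - [[0,0,0],[0,0,0],4.0]
    - [[0,0,0],[0,0,0],4.0]

```text
clock: 31.3
position: [622.7, 165.1, 295.4]
ee_rot: [-0.495, 0.869, 0.0, -0.001]
contact_force: [-0.1, 0.2, -3.9]
gripper_width: 46.4
```

```bash
python3 -c "
from h import *
s=show([623.6,166.1,84])
"
```

```text
t 31.3 pos [622.7 165.1 295.4] j [ 0.51   0.376  0.235 -0.    -1.433 -1.045] F [-0.06  0.2  -3.88] w 46.4
xax [-0.51  -0.86   0.002] yax [-0.86   0.51   0.002] z [-0.003 -0.001 -1.   ]
tool delta cm [-0.19 -0.06 21.14]
```

Request:
jog_arm:
  rows:
    - [[-0.15,0,3],[0,0,0],4.0]
    - [[0,0,6],[0,0,0],4.0]
    - [[0,0,6],[0,0,0],4.0]
    - [[0,0,4.5],[0,0,0],4.0]
    - [[0,0,2.5],[0,0,0],4.0]
    - [[0,0,0],[0,0,0],4.0]
    - [[0,0,0],[0,0,0],4.0]

```text
clock: 32.17
position: [625.3, 167.0, 78.5]
ee_rot: [-0.495, 0.869, -0.0, 0.002]
contact_force: [-0.3, 0.5, -3.4]
gripper_width: 46.2
```

```bash
cat > ov.py <<'E'
from h import *
from bench import eyes
import sys
def ov(tag,N,dz=24):
    s=show([N[0],N[1],34.5])
    ims={n:eyes.get_image(n)[:,:,::-1].copy() for n in('side','top')}
    c=s['position']-[0,0,dz]
    for n,cr,f in (('side',(320,110,400,190),8),('top',(180,175,280,245),7)):
        cv2.imwrite(f'pics/{tag}_{n}_full.png',ims[n])
        b=cv2.resize(ims[n][cr[1]:cr[3],cr[0]:cr[2]],None,fx=f,fy=f,interpolation=cv2.INTER_CUBIC)
        bias={'side':np.array([.65,-1.5,0]),'top':np.array([-.65,1.5,0])}[n]
        for P,r,col in ((c,25,(0,0,255)),(c+[0,0,66],25,(0,255,0)),(np.array([*N,18.]),28,(255,0,0))):
            for t in np.arange(0,6.28,.15):
                p=(proj(n,P+bias+r*np.array([np.cos(t),np.sin(t),0]))[0]-cr[:2]+.5)*f
                cv2.circle(b,(int(p[0]),int(p[1])),1,col,-1)
        cv2.imwrite(f'pics/{tag}_{n}.png',b)
E
python3 -c "
from ov import *
ov('o1',(623.6,166.1))"
```

```text
t 32.17 pos [625.3 167.   78.5] j [ 5.110e-01  5.190e-01 -9.000e-02  1.000e-03 -9.590e-01 -1.046e+00] F [-0.28  0.45 -3.41] w 46.2
xax [-0.51  -0.86  -0.002] yax [-0.86   0.51  -0.002] z [ 0.003  0.001 -1.   ]
tool delta cm [0.17 0.11 4.4 ]
```

View pics/o1_side.png

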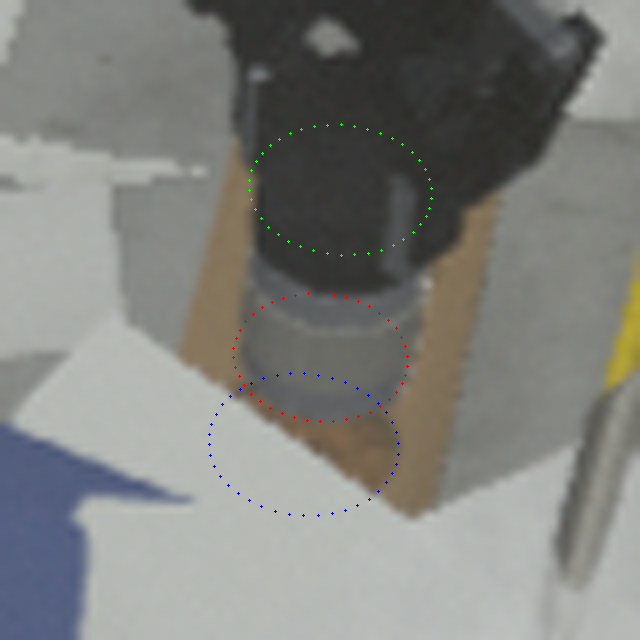

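View pics/o1_top.png

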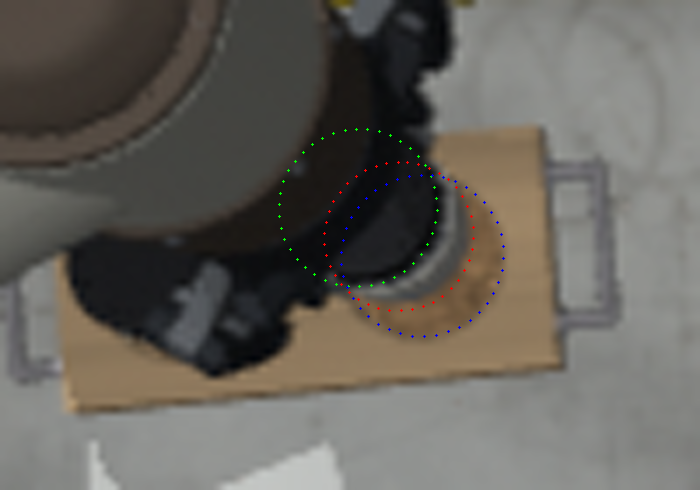

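Request:
jog_arm:
  rows:
    - [[0.1,0,1],[0,0,0],4.0]
    - [[0,0,1.4],[0,0,0],4.0]
    - [[0,0,0.6],[0,0,0],4.0]
    - [[0,0,0],[0,0,0],4.0]
    - [[0,0,0],[0,0,0],4.0]

```text
clock: 32.9
position: [623.8, 166.6, 46.9]
ee_rot: [-0.496, 0.869, -0.0, 0.0]
contact_force: [-0.6, -0.1, -4.8]
gripper_width: 46.7
```

```bash
python3 -c "
from ov import *
ov('o2',(623.6,166.1)); show([623,166,34.5])"
```

```text
t 32.9 pos [623.8 166.6  46.9] j [ 0.511  0.551 -0.123  0.    -0.896 -1.045] F [-0.56 -0.14 -4.84] w 46.7
xax [-0.509 -0.861 -0.   ] yax [-0.861  0.509 -0.   ] z [ 0.001  0.    -1.   ]
tool delta cm [ 0.05 -0.    1.24]
t 33.0 pos [623.9 166.7  47.2] j [ 0.511  0.551 -0.123  0.    -0.896 -1.045] F [ 0.97  0.69 -4.13] w 46.3
xax [-0.509 -0.861 -0.001] yax [-0.861  0.509 -0.001] z [ 0.001  0.    -1.   ]
tool delta cm [0.1  0.04 1.27]
```

View pics/o2_side.png

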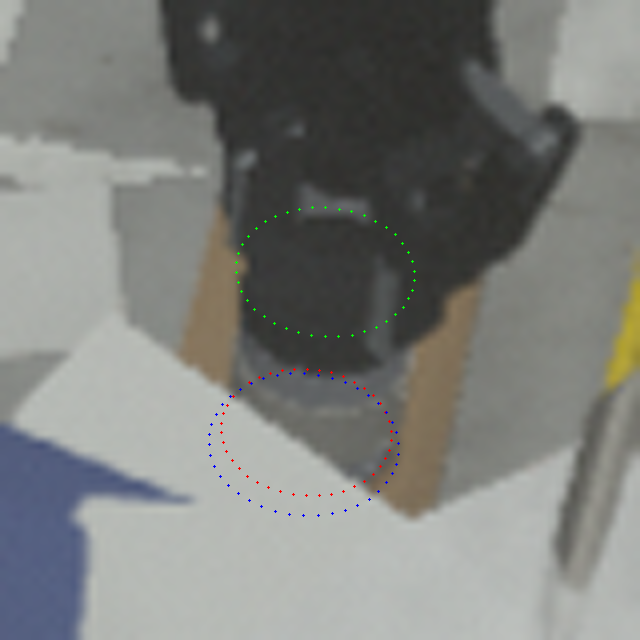

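View pics/o2_top.png

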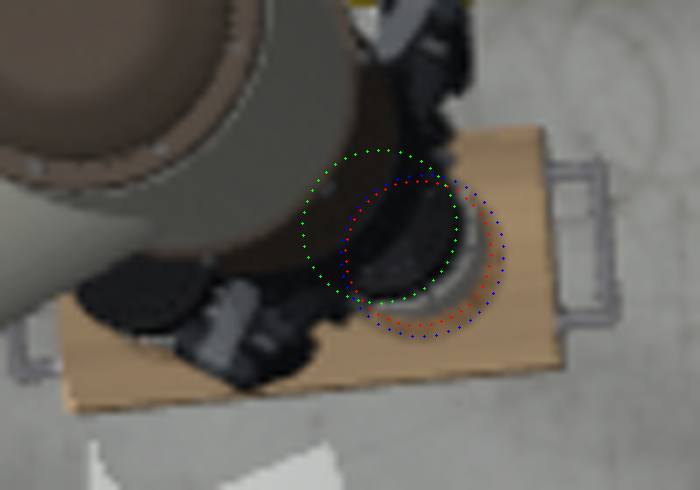

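Request:
jog_arm:
  rows:
    - [[0.07,0,0.5],[0,0,0],4.0]
    - [[0,0,0.4],[0,0,0],4.0]
    - [[0,0,0.2],[0,0,0],4.0]
    - [[0,0,0],[0,0,0],4.0]

```text
clock: 33.5
position: [623.2, 165.9, 35.6]
ee_rot: [-0.495, 0.869, -0.0, 0.0]
contact_force: [0.8, -0.6, -4.0]
gripper_width: 46.1
```

Request:
jog_arm:
  rows:
    - [[0,0,0.15],[0,0,0],4.0]
    - [[0,0,0],[0,0,0],4.0]

```text
clock: 33.75
position: [623.4, 166.2, 35.4]
ee_rot: [-0.496, 0.869, -0.0, 0.001]
contact_force: [-2.9, 0.1, 4.0]
gripper_width: 46.6
```

Request:
jog_arm:
  rows:
    - [[0,0,0],[0,0,0],5.2]
    - [[0,0,0],[0,0,0],6.2]
    - [[0,0,0],[0,0,0],6.5]
    - [[0,0,0],[0,0,0],6.5]
    - [[0,0,-1],[0,0,0],6.5]
    - [[0,0,-3],[0,0,0],6.5]
    - [[0,0,-5],[0,0,0],6.5]
    - [[0,0,-6],[0,0,0],6.5]
    - [[0,0,-6],[0,0,0],6.5]
    - [[0,0,-4],[0,0,0],6.5]

```text
clock: 35.0
position: [623.7, 165.8, 289.1]
ee_rot: [-0.495, 0.869, -0.0, 0.003]
contact_force: [0.0, -0.5, -0.4]
gripper_width: 64.9
```

Request:
jog_arm:
  rows:
    - [[5,-2,-1],[0,0,0],6.5]
    - [[5,-2,0],[0,0,0],6.5]
    - [[5,-2,0],[0,0,0],6.5]
    - [[5,-2,0],[0,0,0],6.5]
    - [[5,-2,0],[0,0,0],6.5]
    - [[5,-2,0],[0,0,0],6.5]
    - [[5,-2,0],[0,0,0],6.5]
    - [[5,-2,0],[0,0,0],6.5]
    - [[0,0,0],[0,0,0],6.5]
    - [[0,0,0],[0,0,0],6.5]

```text
clock: 36.25
position: [557.0, -260.0, 294.7]
ee_rot: [-0.495, 0.869, -0.0, 0.0]
contact_force: [-0.4, 0.7, 0.6]
gripper_width: 64.7
```

```bash
python3 -c "
from h import *
from bench import eyes
show()
ims={n:eyes.get_image(n)[:,:,::-1].copy() for n in('side','top')}
for n in ims: cv2.imwrite(f'pics/f_{n}.png',ims[n])
for x,y,z in ((618,248,76.),(623.5,166,76.),(590,-155,68.)):
    for n in ims:
        try: v=fitlid(n,ims[n],x,y,z); print(n,v[0].round(1),round(v[1],1),v[2])
        except Exception as e: print(n,e)
cv2.imwrite('pics/f_c.png',cv2.resize(ims['side'][90:200,300:430],None,fx=6,fy=5.4,interpolation=2))
"
```

```text
t 36.25 pos [ 557.  -260.   294.7] j [-0.174  0.32   0.152 -0.    -1.402 -0.361] F [-0.36  0.7   0.56] w 64.7
xax [-0.51 -0.86 -0.  ] yax [-0.86   0.51  -0.001] z [ 0.001  0.    -1.   ]
side [618.4 245.7] 30.9 322.0
top [617.1 248.7] 63.1 456.0
side [625.1 164.9] 41.0 343.0
top [624.3 167.2] 36.6 424.0
side [ 589.6 -156. ] 70.7 470.0
top attempt to get argmin of an empty sequence
```

View pics/f_side.png

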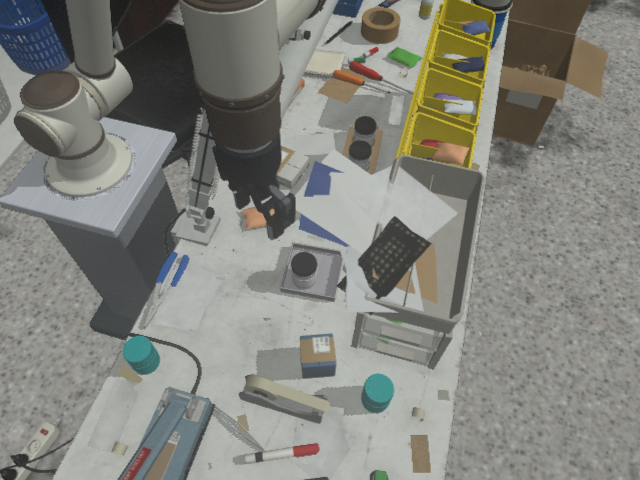

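View pics/f_top.png

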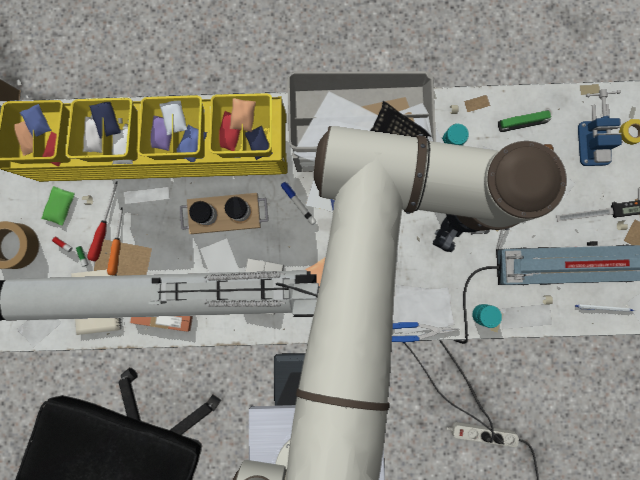

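View pics/f_c.png

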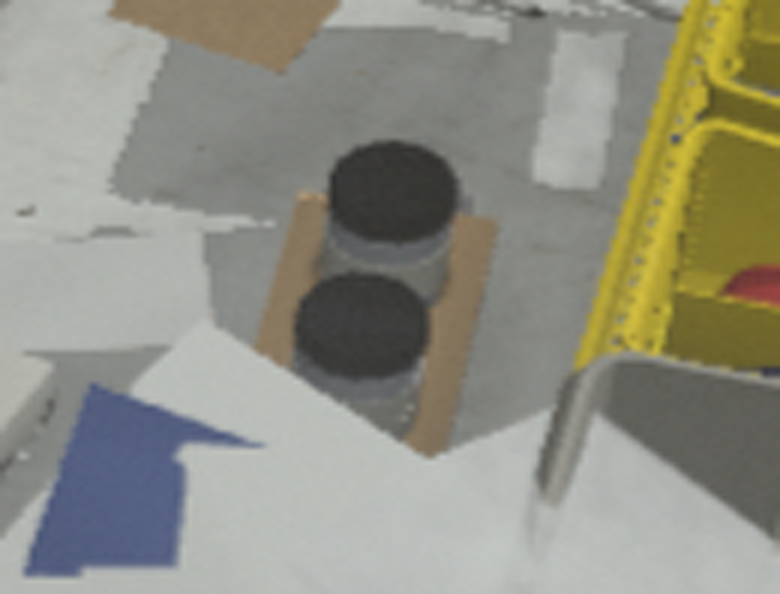

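```bash
python3 -c "
from bench import arm
print(arm.job_done())"
```

```text
the job is handed in; nothing more can be done
None
```

I lifted all three canisters, placed them as asked and handed the job in at about 36 s. No verdict was reported.

- **Weights:** two canisters pulled down with about 4.1 to 5 N, so they hold steel hubs. The third pulled about 1.5 to 2.5 N, so it is the nylon one.
- **Steel canisters:** both stand in the carrier nests. I set each down slowly until the wrist force showed contact.
- **Nylon canister:** it stands in the tray, about 15 mm off centre along each side (the limit is 36 mm). I gripped it with the hand leaning back, to stay clear of the lamp and the papers hanging over the tray.
- **Regrasps:** the nylon canister was set down once and gripped again at a lean. The second steel one was first picked up leaning, because the lamp was in the way. I then set it down on clear bench and gripped it again upright for the nest.

**Last checks:**
- Lid fits from both cameras put the steel canisters at about (617.8, 247.2) and (624.7, 166.0) mm. My estimates of the nest centres are (618.6, 248.0) and (623.6, 166.1) mm, so each is about 1 mm off. Both lids fit the height of a canister standing on the nest floor.
- The two cameras disagree by a steady 1 to 3 mm, which I averaged out.
- In the last pictures the arm hid the tray from the top camera, so I checked the nylon canister from the side only. There it stands upright.
- The carton, pliers and marker look unmoved. The packet was partly hidden, but what showed was in place.

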